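# Crank the bench clamp shut on a frame tube

## Robot

A 6-joint arm with a two-finger parallel gripper is mounted at the origin on the work surface. World frame = base frame: x ahead of the robot, y to its left, z up, the work surface at z = 0. Lengths are in m, angles in rad, forces in N, time in s.
With the tool pointing down it reaches from about 0.425 to 0.95 m from the base axis. Payload 3.5 kg.
Tool frame: the origin (TCP) lies midway between the tips of the shut fingers; the grasp point (between the pads) lies grasp_offset behind it (grasp_offset is the distance from the TCP to the grasp point, in m); z points along the fingers, y is the direction in which the jaws open and shut (so a half turn about z gives the same grasp; the last joint's range is limited). The gripper opens to 85 mm and grips with 20 to 120 N. Pads are 22 mm wide; open, the fingers measure 114 mm over their backs; the gripper's body (76 mm by 85 mm) begins 54 mm behind the grasp point. The pads swing forward as they close: fully open they stand 13 mm farther back than shut.
Start: joints at [-1.494, 0.286, 1.577, -0, 1.279, -0.15], TCP at [0.152, -0.658, 0.231] pointing down, gripper open.
Joint ranges: [-2.77, 2.77], [-0.9, 2.22], [0.21, 2.48], [-1.53, 4.67], [0.24, 2.81], [-2.84, 2.84]. Speed limits (rad/s): [2.79, 2.79, 3.14, 3.14, 3.14, 3.14].

## Interface

Orientations are given as a unit quaternion [x, y, z, w].
In Python, from plant import * gives the robot as it stands.
- The arm moves only by the tool jog_arm, never from a script. Its argument "targets" is text: rows parted by semicolons, each of 7 numbers parted by spaces: the shift along the world's x, y, z in mm, then the turn, a rotation vector about the world's x, y, z in degrees, then the gripper's target within -1 to 1 (fully open at 1, half-way at 0, shut at -1). A call has 1 to 10 rows; each row shifts and turns the pose as measured when the row begins; what a row does not reach is not made up. A row lasts 1/12 s, in which the tool goes at most 41.7 mm and 7.16 degrees, less where a joint would pass 70% of its speed; a pose out of reach is approached as far as the arm can. A call with a gripper value outside its range is refused whole. The fingers move at their own pace and stop on an object; "force" is the grip in N (left out, the last holds). Time passes only in rows, so rows that do not move let the fingers close. It gives the time, the measured TCP pose, the force and the opening at its end, in the units of the state.
- get_state(): the state, without advancing time (a new reading comes with each control period).
- read_camera(name): name is "side" or "top"; returns a dict with "pixels" (384x512x3 uint8, blue, green, red), "mtx" (3x3 intrinsics, pixels), "dist_coeffs" ([k1, k2, p1, p2, k3] as OpenCV has them; the pictures are not rectified), "world_from_camera" (4x4, takes a point from camera to world coordinates). Camera axes: x right, y up, looking along -z (the intrinsics and any distortion apply to the point x, -y, -z); pixel columns grow to the right and rows downward; lengths in m; the calibration is good to about 2 mm. A picture is of the moment at which its call begins. There is no depth.
- sign_off(): hands the job in, once; it reports no verdict.
Trained networks look in a picture, given as the dict that the camera call returned (one of the last four; its "shot" number tells which), for a name from the list of things; names that differ only in an ending like _2 or _b are one class to them, and where a whole thing is asked for, a point or a joint stands for the part that bears it (a point fixed in the world has none). Each returns a list of dicts, best first, with "p" (0 to 1); they miss things now and then, are a little off and sometimes report something else, mostly with a low value. They report only what shows in the picture. A call takes as long as a camera call. They do not tell look-alikes from the thing itself.
- spot_in(target, picture): "uv" ([column, row] in pixels, amid what is visible of it).
- silhouettes(target, picture): "mask" (384x512 bool, what is visible of it) and "uv" ([column, row] in pixels, amid what is visible of it).
- mark_of(target, picture): "uv" ([column, row] in pixels: a listed point, or the origin of a listed thing).
The state is a dict: "time": time; "qpos": joint angles; "dq": joint speeds; "joint_efforts": joint torques, N m; "eef_pos": TCP position; "tcp_rot": TCP orientation; "contact_force": force on the tool from outside, world axes, zero at the start; "wrist_torque": the same for the moment, N m; "opening": opening from 0.0 (shut) to 1.0 (fully open).
Only numpy, scipy, OpenCV 4.12 (cv2) and the standard library are available. Lean on these libraries where they do the work, as an engineer would, in place of code of your own. Each camera call takes 0.05 s, during which the arm holds its last target.

## Task

Pick up the loose crank, fit it all the way down onto the square drive shaft of the bench clamp without forcing it, and wind it clockwise (seen from above) by its red handle until the moving jaw holds the steel tube firmly against the fixed jaw, ready for welding. Stop as soon as you feel it come up firm: over-tightening dents the thin-walled tube. Leave the crank sitting on the shaft, let go, and do not disturb the other things on the bench.

Things in the scene. Friction and masses are not known exactly. Their poses are not given: they have to be found in the camera images.
- crank_boss (a point): Centre of the loose crank's grip boss, a yellow upright block 24 x 24 mm, 34 mm tall, on the hub's axis. Axes are the crank's: x along the arm to the handle, z up. Below it: the yellow arm (20 mm wide, 10 mm thick, top face 17 mm below this point), then the steel hub (34 x 34 mm, 34 mm tall), whose flat underside, 61 mm below this point, stands on the bench. About 0.5 kg in all.
- crank_base (a point): Centre of the hub's flat underside, which is the mouth of the square socket: 17.6 mm square, sides parallel to the crank's x and y, 28 mm deep, open downward. When the crank is fully home this point meets shaft_seat.
- crank_handle (a point): Centre of the crank's upright round red handle sleeve, 22 mm diameter, 50 mm tall, 75 mm from the hub's axis along the crank's x and 73 mm above the hub's underside. The sleeve spins freely on its upright pin, so a gripper holding it can keep its orientation while going round. The top of the crank arm is 29 mm below this point. Axes are the crank's.
- shaft_seat (a point): On the axis of the upright square drive shaft of the clamp's blue gear head (110 x 110 mm, 72 mm tall), at the top of the round flange (38 mm diameter, 78 mm above the bench) on which the crank's hub comes to rest. z up; x and y are parallel to the sides of the square. It turns with the shaft.
- shaft_top (a point): Centre of the top of the square shaft: 16 mm square, 26 mm above shaft_seat, its top 3 mm bevelled by 2 mm a side. Axes as shaft_seat. Pushing the crank down on it with more than about 30 N before it is home counts as forcing.
- tube_center (a point): Centre of the loose rust-brown square steel tube to be clamped, 40 x 40 mm and 220 mm long (along its x), thin-walled, lying on the clamp's bed (20 mm above the bench) between the moving jaw and the fixed jaw. It needs no handling; the jaw pushes it square.
- tube: The same tube; origin at the centre of its underside.
- anvil: The fixed jaw of the clamp, a steel block 100 mm wide, 30 mm thick and 45 mm tall standing on the bed, its middle 187 mm from the shaft's axis. Origin at the centre of its underside; -y points to the tube and the shaft. The moving jaw (same size, with a dark spring-backed plate in front) slides towards it along the bed from the gear head's side.
- crank: The loose crank; origin at the centre of the hub's underside (same as crank_base).
- shaft: Drive shaft; origin 6 mm below shaft_seat. Clockwise from above closes the moving jaw, 16 mm a turn; 1 to 2 turns and a bit are needed. Winding free takes a steady 5.6 N along the circle at the handle; once the jaw's sprung plate bears on the tube this rises by 5 N a radian: firm at 9 to 13 N, dented at 15 N. Readings after stopping are up to 5.6 N lower. It stays tight when let go.
- spray: Bystander: green spray can, 64 mm diameter, 190 mm tall, standing. Origin at the underside's centre. Leave it alone.
- magnet: Bystander: flat red arrow-shaped welding magnet, about 100 x 90 x 22 mm. Leave it alone.
- brush: Bystander: hand brush lying on the bench. Leave it alone.
There are look-alikes about, which are no part of the job. There is more than one size of the crank; the job needs the smallest.

How it is judged:
On the way, in this order (a step that is already met when the one before it is completed fails the run):
1. the crank is fully down on the square shaft (horizontal distance between crank_base and shaft_seat below 0.004 m and z of crank_base in the frame of shaft_seat below 0.004 m), for 0.2 s.
2. winding has pressed the tube firmly against the fixed jaw (contact force between tube and anvil above 50 N and horizontal distance between crank_base and shaft_seat below 0.005 m), for 0.2 s.
At the end, for the whole second after the job is handed in: The tube is pressed against the fixed jaw with more than 50 N, the crank sits at rest on the shaft (within 4 mm of the axis and 5 mm of fully down), and everything is released (contact force between tube and anvil above 50 N and horizontal distance between crank_base and shaft_seat below 0.004 m and z of crank_base in the frame of shaft_seat below 0.005 m and linear speed of each of crank, tube below 0.02 m/s); the robot touches nothing.
It fails at once if the crank was forced onto the shaft: more than 35 N between them before it was home (z of crank_base in the frame of shaft_seat above 0.006 m and contact force between crank and shaft above 35 N).
It fails at once if the tube was over-tightened: more than 300 N against the fixed jaw (contact force between tube and anvil above 300 N).
It fails at once if the spray can was moved more than 20 mm (distance of spray from where it was at the start of the episode above 0.02 m).
It fails at once if the magnet was moved more than 20 mm (distance of magnet from where it was at the start of the episode above 0.02 m).
It fails at once if the brush was moved more than 20 mm (distance of brush from where it was at the start of the episode above 0.02 m).
It also fails if it takes over 67 s, if anything falls off the work surface, if the arm or the gripper's body presses on something with over 40 N, if the wrist force passes 120 N, or if a joint passes its speed limit or range.

## Working session

There is one attempt and no reset: what is moved stays moved. The work goes in short steps, Python scripts to look and compute and a tool call to move; the robot and the scene stay as the last step left them, time stands still between calls to the robot, and variables do not carry over. Pictures are saved under pics/ and viewed, and the job is handed in when it is done.

Besides the shell and the picture viewer there is one more tool, called as name(argument=value, ...) on one line, values as JSON. jog_arm: Moves the arm, as the interface text tells. Its arguments: {"type":"object","properties":{"targets":{"type":"string"},"force":{"type":"number"}},"required":["targets"]}

```bash
ls; mkdir -p pics
cat > h.py <<'E'
from plant import *
import numpy as np, cv2
def ray(pic,uv):
    K=np.array(pic["mtx"]);d=np.array(pic["dist_coeffs"],float)
    n=cv2.undistortPoints(np.array([[uv]],float),K,d)[0,0]
    T=np.array(pic["world_from_camera"])
    v=T[:3,:3]@np.array([n[0],-n[1],-1.]);return T[:3,3],v
def atz(pic,uv,z):
    o,v=ray(pic,uv);return o+v*(z-o[2])/v[2]
def proj(pic,P):
    T=np.linalg.inv(np.array(pic["world_from_camera"]));p=T[:3,:3]@np.array(P,float)+T[:3,3]
    q=cv2.projectPoints(np.array([[p[0],-p[1],-p[2]]]),np.zeros(3),np.zeros(3),np.array(pic["mtx"]),np.array(pic["dist_coeffs"],float))[0]
    return q[0,0]
def tri(p1,u1,p2,u2):
    o1,v1=ray(p1,u1);o2,v2=ray(p2,u2)
    v1=v1/np.linalg.norm(v1);v2=v2/np.linalg.norm(v2)
    A=np.stack([v1,-v2],1);s=np.linalg.lstsq(A,o2-o1,rcond=None)[0]
    a=o1+s[0]*v1;b=o2+s[1]*v2
    return (a+b)/2,np.linalg.norm(a-b)
E
cat > a.py <<'E'
from h import *
np.set_printoptions(precision=4,suppress=True)
s=get_state();print(s)
P={}
for c in("top","side"):
    p=read_camera(c);P[c]=p
    cv2.imwrite(f"pics/{c}0.png",p["pixels"])
    print(c,p["world_from_camera"],p["mtx"],p["dist_coeffs"])
    for t in ["crank_boss","crank_base","crank_handle","shaft_seat","shaft_top","tube_center","anvil","spray","magnet","brush"]:
        print(c,t,[(np.round(r["uv"],1).tolist(),round(r["p"],2)) for r in mark_of(t,p)])
E
python3 a.py
```

```text
pics
{'time': 0.0, 'qpos': array([-1.494 ,  0.2872,  1.5782, -0.    ,  1.2786, -0.15  ]), 'dq': array([ 0.0016,  0.0002,  0.0005, -0.0009, -0.0011,  0.0011]), 'joint_efforts': array([  0.    , -40.5979, -29.2629,  -0.0001,   0.0057,   0.    ]), 'eef_pos': array([ 0.1517, -0.657 ,  0.2299]), 'tcp_rot': array([ 0.9936,  0.1132,  0.    , -0.0012]), 'contact_force': array([-0.4111, -0.4033, -0.1089]), 'wrist_torque': array([ 0.0116, -0.0399, -0.0199]), 'opening': 0.9997843355238389}
top [[ 0.0012  0.9995 -0.0308  0.5089]
 [-0.9998  0.0017  0.0191 -0.0716]
 [ 0.0191  0.0308  0.9993  1.3548]
 [ 0.      0.      0.      1.    ]] [[405.5557   0.     256.7975]
 [  0.     405.5557 191.8203]
 [  0.       0.       1.    ]] [-0.0124  0.      0.      0.      0.    ]
top crank_boss [([346.6, 255.2], 0.97), ([294.6, 190.2], 0.5)]
top crank_base [([293.2, 192.1], 0.85), ([278.0, 234.9], 0.79), ([344.7, 250.7], 0.6)]
top crank_handle [([324.8, 239.3], 0.92), ([282.4, 209.0], 0.75), ([255.8, 264.9], 0.63)]
top shaft_seat [([179.9, 212.3], 0.62)]
top shaft_top [([182.3, 210.4], 0.61)]
top tube_center [([
[... 323 characters left out ...]
1.    ]] [[432.7776   0.     260.2209]
 [  0.     432.7776 192.8094]
 [  0.       0.       1.    ]] [-0.1276  0.      0.      0.      0.    ]
side crank_boss [([299.4, 179.5], 0.68), ([326.9, 197.8], 0.63)]
side crank_base [([325.5, 221.3], 0.77), ([297.1, 195.0], 0.69)]
side crank_handle [([336.2, 215.4], 0.97), ([305.4, 188.6], 0.84), ([350.3, 176.2], 0.43), ([295.5, 195.0], 0.15)]
side shaft_seat [([231.1, 236.2], 0.54), ([297.5, 195.7], 0.4)]
side shaft_top [([230.1, 227.9], 0.61)]
side tube_center [([182.8, 270.8], 0.78)]
side anvil [([167.9, 277.8], 0.86)]
side spray [([341.7, 169.0], 0.83), ([306.1, 189.4], 0.59)]
side magnet [([269.3, 172.4], 0.7)]
side brush [([204.2, 196.5], 0.84)]
```

View pics/top0.png

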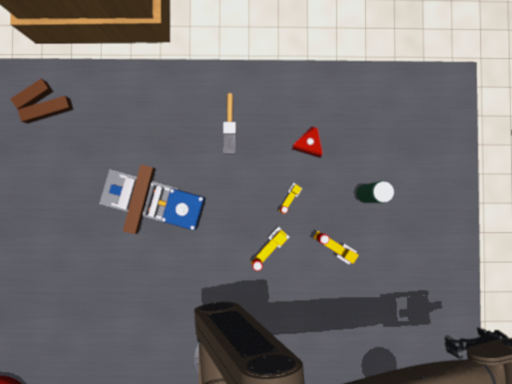

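View pics/side0.png

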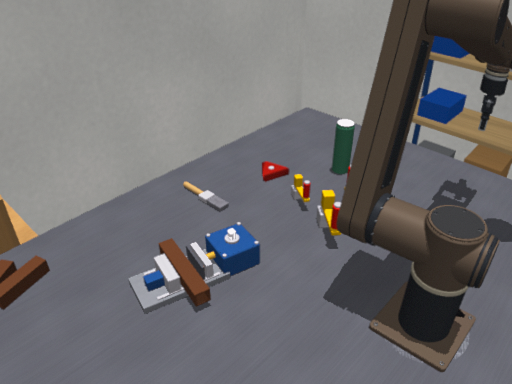

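Run:
```python
import cv2
a=cv2.imread('pics/top0.png')[150:310,230:390];cv2.imwrite('pics/tc.png',cv2.resize(a,None,fx=3.7,fy=3.7,interpolation=cv2.INTER_CUBIC))
a=cv2.imread('pics/side0.png')[140:250,260:390];cv2.imwrite('pics/sc.png',cv2.resize(a,None,fx=5,fy=5,interpolation=cv2.INTER_CUBIC))
```

```text
(no output)
```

View pics/tc.png

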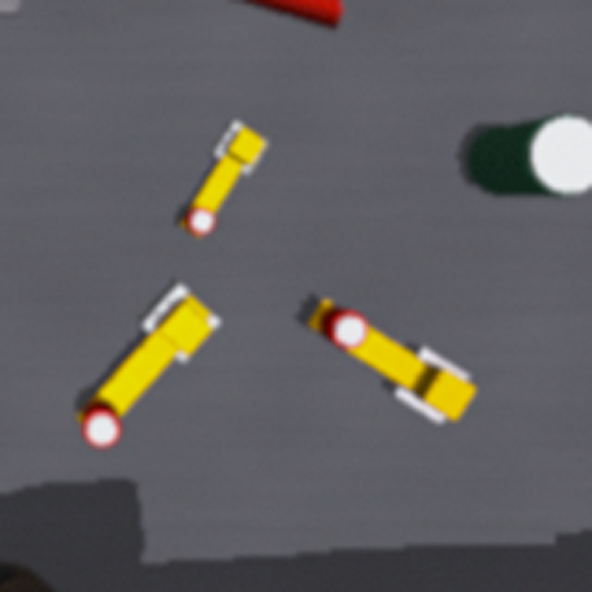

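View pics/sc.png

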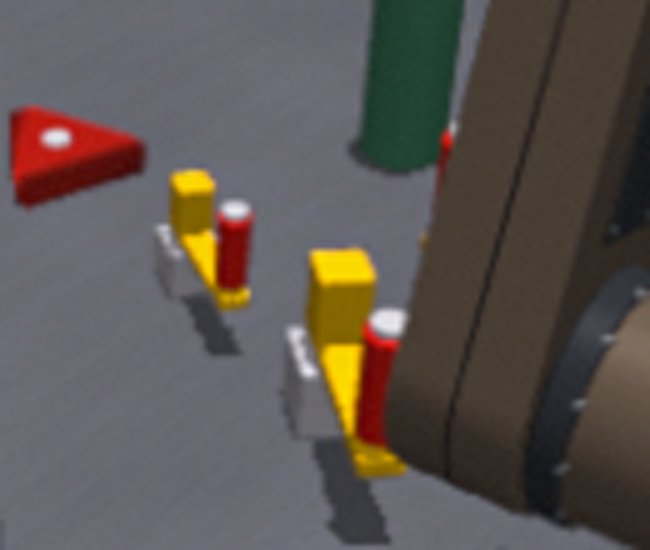

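```bash
cat > b.py <<'E'
from h import *
np.set_printoptions(precision=4,suppress=True)
import sys
P={c:read_camera(c) for c in("top","side")}
t,s=P["top"],P["side"]
print("boss tri",tri(t,[294.6,190.2],s,[299.4,179.5]), atz(t,[294.6,190.2],.061),atz(s,[299.4,179.5],.061))
print("handle",tri(t,[282.4,209.],s,[305.4,188.6]), atz(t,[282.4,209.],.073),atz(s,[305.4,188.6],.073))
print("base", atz(t,[293.2,192.1],0),atz(s,[297.1,195],0))
print("seat",tri(t,[179.9,212.3],s,[231.1,236.2]),atz(t,[179.9,212.3],.078),atz(s,[231.1,236.2],.078))
print("top",tri(t,[182.3,210.4],s,[230.1,227.9]),atz(t,[182.3,210.4],.104),atz(s,[230.1,227.9],.104))
print("tube",tri(t,[139.7,195.9],s,[182.8,270.8]),"anvil",atz(t,[131.7,194.7],.02),atz(s,[167.9,277.8],.02))
print("spray",atz(t,[366.7,195.1],0.0),"mag",atz(t,[308.9,143.2],0))
c=cv2.imread('pics/top0.png')[150:270,90:220];cv2.imwrite('pics/tshaft.png',cv2.resize(c,None,fx=5,fy=5,interpolation=cv2.INTER_CUBIC))
c=cv2.imread('pics/side0.png')[215:310,130:270];cv2.imwrite('pics/sshaft.png',cv2.resize(c,None,fx=5.5,fy=5.5,interpolation=cv2.INTER_CUBIC))
E
python3 b.py
```

```text
boss tri (array([ 0.5526, -0.2178,  0.0662]), np.float64(0.003628267217832878)) [ 0.5542 -0.2173  0.061 ] [ 0.5561 -0.2257  0.061 ]
handle (array([ 0.4945, -0.1766,  0.0769]), np.float64(0.0006235746007215796)) [ 0.4942 -0.1771  0.073 ] [ 0.4981 -0.1812  0.073 ]
base [ 0.5499 -0.2194  0.    ] [ 0.5594 -0.2226  0.    ]
seat (array([0.4863, 0.1459, 0.0877]), np.float64(0.006910381660238663)) [0.4836 0.1451 0.078 ] [0.4977 0.14   0.078 ]
top (array([0.4943, 0.1372, 0.1057]), np.float64(0.011943411731317091)) [0.4899 0.1334 0.104 ] [0.5008 0.1393 0.104 ]
tube (array([0.5344, 0.2829, 0.0289]), np.float64(0.003896288664983139)) anvil [0.5399 0.313  0.02  ] [0.5485 0.3192 0.02  ]
spray [ 0.5403 -0.4671  0.    ] mag [ 0.7146 -0.2726  0.    ]
```

View pics/tshaft.png

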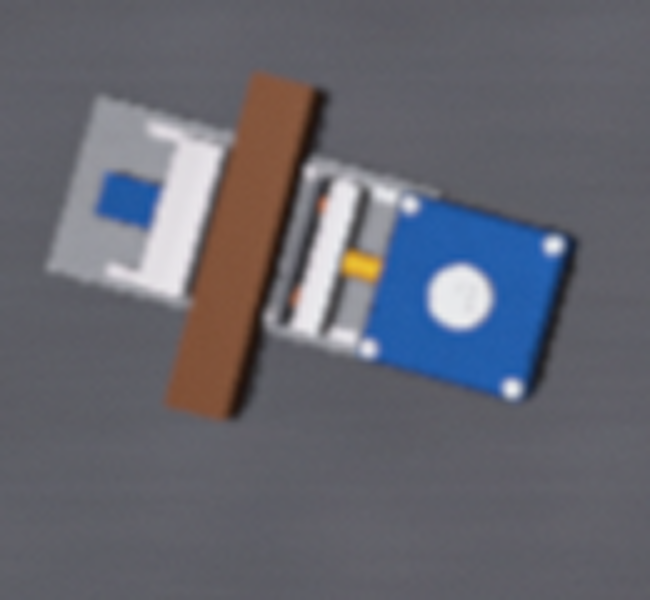

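View pics/sshaft.png

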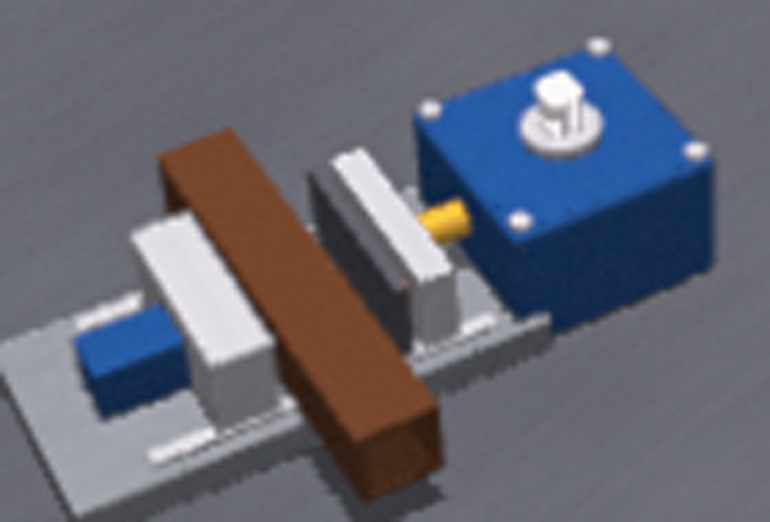

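```bash
cat > c.py <<'E'
from h import *
np.set_printoptions(precision=2,suppress=True,linewidth=200)
for c,(u,v,r) in {"top":(182,209,11),"side":(232,232,13)}.items():
    p=read_camera(c)["pixels"].astype(int)
    np.save(f"{c}.npy",p)
    a=p[v-r:v+r+1,u-r:u+r+1]
    print(c,u-r,v-r);print(a[:,:,1])
    g=a.astype(np.uint8)
    cv2.imwrite(f"pics/{c}_z.png",cv2.resize(np.clip((g.astype(int)-120)*2,0,255).astype(np.uint8),None,fx=22,fy=22,interpolation=cv2.INTER_CUBIC))
E
python3 c.py
```

```text
top 171 198
[[ 91  93  92  92  94  93  94  92  93  94  94  93  92  94  94  95  95  94  93  93  94  95  93]
 [ 93  93  92  92  93  94  93  93  93  94  94  93  94  93  94  95  95  95  94  93  96  93  95]
 [ 91  94  91  92  94  94  93  93  91  94  94  92  92  93  94  94  94  95  94  93  95  94  94]
 [ 93  92  93  93  93  93  93  92  92  92  92  91  92  91  93  94  95  94  95  96  96  94  95]
 [ 91  92  92  93  92  92  91  93 101 111 122 125 118 105  96  94  95  93  95  94  96  96  96]
 [ 91  91  92  92  91  91  98 121 149 171 193 199 185 155 123 100  93  93  92  94  95  94  94]
 [ 92  92  91  91  92 101 137 183 208 221 228 231 227 211 174 131  99  92  95  95  95  95  93]
 [ 92  93  92  91  98 133 187 224 231 232 232 232 232 231 219 178 127  98  93  93  95  94  93]
 [ 93  92  92  92 112 167 219 232 233 232 230 228 230 229 229 215 161 109  94  93  93  93  93]
 [ 93  92  93  96 131 195 228 234 233 231 225 226 228 223 226 226 187 128  96  92  92  93  93]
 [ 93  94  91  97 139 204 230 233 233 232 228 229 228 224 228 230 203 143 100  91  91  93  92]
 [ 92  92  91  97 138 203 229 232 233 232 2
[... 3408 characters left out ...]
 166 102  90  91  91  90  91  93]
 [ 92  92  90  92  91  95 133 187 218 219 216 217 227 215 224 225 221 211 167 110  88  90  92  90  92  92  90]
 [ 92  93  91  91  92  90  98 127 168 195 207 221 225 224 217 197 171 139 109  81  89  92  92  92  92  91  92]
 [ 91  92  92  94  92  92  85  81 108 132 137 146 149 146 143 130 116  97  92  89  93  92  92  93  92  92  93]
 [ 94  92  93  93  92  93  92  87  94  97  95 100 102  94  92  89  97  93  92  92  90  93  93  92  93  94  91]
 [ 93  94  94  93  92  91  92  94  93  94  90  91  94  92  89  89  93  93  92  93  91  94  90  91  91  92  92]
 [ 92  93  91  90  93  92  92  94  94  93  90  91  93  90  92  92  92  92  93  91  91  91  92  93  91  94  93]]
```

View pics/top_z.png

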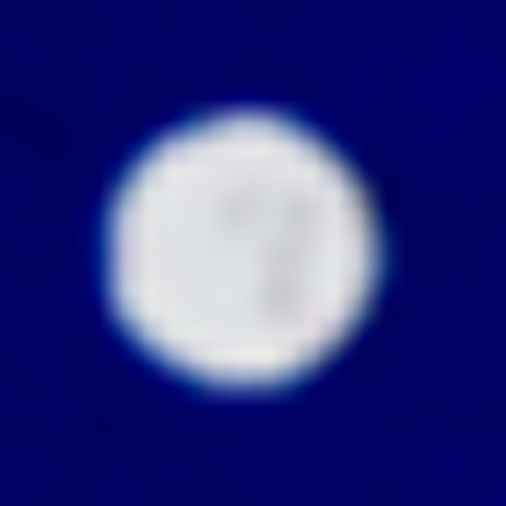

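View pics/side_z.png

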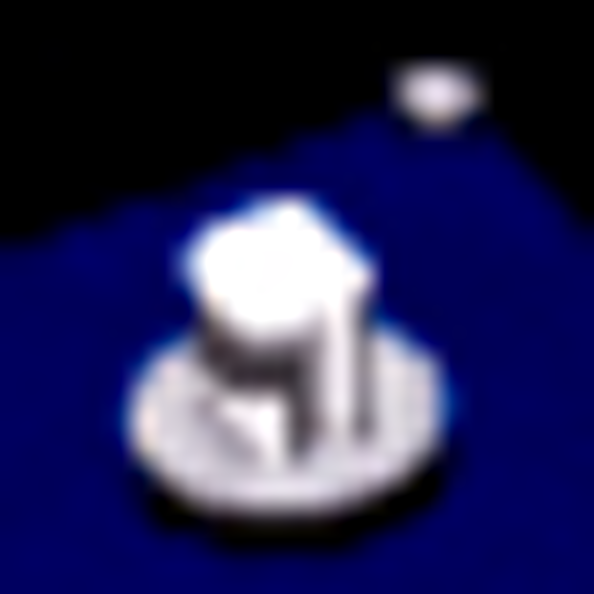

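```bash
cat > d.py <<'E'
from h import *
from scipy.optimize import least_squares
np.set_printoptions(precision=2,suppress=True,linewidth=200)
for c,(u,v) in {"top":(182,209),"side":(232,236)}.items():
    p=read_camera(c); a=p["pixels"].astype(float)
    # weighted sub-pixel outline of the flange: radial half-level crossings
    g=a[:,:,2]  # red: white vs blue
    bl={"top":30,"side":30}[c]
    pts=[]
    cen=np.array([u,v],float)
    for th in np.arange(0,2*np.pi,np.pi/36):
        d=np.array([np.cos(th),np.sin(th)])
        r=np.arange(3,16,.1)
        m=np.stack([cen[0]+r*d[0],cen[1]+r*d[1]],1).astype(np.float32)
        val=cv2.remap(g.astype(np.float32),m[:,0][None],m[:,1][None],cv2.INTER_LINEAR)[0]
        i=np.where(val>130)[0]
        if len(i)==0: continue
        pts.append(cen+r[i[-1]]*d)
    pts=np.array(pts)
    if c=="side": pts=pts[pts[:,1]>235]
    z=.078
    W=np.array([atz(p,q,z)[:2] for q in pts])
    f=least_squares(lambda x:np.hypot(*(W-x[:2]).T)-x[2],[.49,.14,.019],loss="soft_l1",f_scale=.0005)
    print(c,f.x,np.std(f.fun),len(W))
    # center
    T=f.x[:2]
    print("axis proj seat",proj(p,[*T,.078]),"top",proj(p,[*T,.104]))
    if c=="side":
        for yaw in range(0,90,10):
            o=[]
            for k in range(4):
                an=np.radians(yaw+45+90*k)
                o.append(np.r_[proj(p,[*(T+.01131*np.array([np.cos(an),np.sin(an)])),.101]),proj(p,[*(T+.01131*np.array([np.cos(an),np.sin(an)])),.078])])
            o=np.array(o);o=o[np.argsort(o[:,0])]
            print(yaw,"cols",o[:,0],"rows",o[:,1],"seat rows",o[:,3])
E
python3 d.py
```

```text
top [0.49 0.14 0.02] 0.00020571630065423983 72
axis proj seat [181.53 208.92] top [180.13 209.02]
side [0.49 0.14 0.02] 0.0002702090836554509 39
axis proj seat [231.47 237.51] top [231.1 229.8]
0 cols [226.8  231.09 231.2  235.49] rows [230.8  233.46 227.99 230.6 ] seat rows [237.61 240.29 234.77 237.4 ]
10 cols [226.85 230.45 231.85 235.43] rows [231.28 228.04 233.4  230.12] seat rows [238.09 234.83 240.22 236.93]
20 cols [227.03 229.72 232.59 235.24] rows [231.73 228.18 233.25 229.67] seat rows [238.55 234.97 240.08 236.47]
30 cols [227.34 229.04 233.29 234.92] rows [232.16 228.4  233.03 229.25] seat rows [238.98 235.18 239.86 236.04]
40 cols [227.76 228.41 233.91 234.49] rows [232.55 228.68 232.74 228.87] seat rows [239.37 235.47 239.56 235.66]
50 cols [227.87 228.29 233.97 234.46] rows [229.03 232.87 228.55 232.39] seat rows [235.82 239.7  235.34 239.21]
60 cols [227.42 228.91 233.35 234.9 ] rows [229.43 233.14 228.3  231.98] seat rows [236.22 239.96 235.08 238.8 ]
70 cols [227.09 229.59 232.67 235.22] rows [229.86 233.33 228.11 231.54] seat rows [236.66 240.15 234.9  238.35]
80 cols [226.88 230.33 231.95 235.42] rows [230.33 233.43 228.01 231.07] seat rows [237.13 240.26 234.79 237.88]
```

```bash
cat > e.py <<'E'
from h import *
from scipy.spatial import ConvexHull
from scipy.optimize import minimize
np.set_printoptions(precision=2,suppress=True,linewidth=200)
p=read_camera("side");g=p["pixels"].astype(float)[:,:,2]
u0,v0,u1,v1=223,225,239,235
S=16
def cover(yaw,x,y,zb):
    pts=[]
    for z,h in((.101,.008),(.104,.006),(zb,.008)):
        for k in range(4):
            a=np.radians(yaw+45+90*k);pts.append(proj(p,[x+h*2**.5*np.cos(a),y+h*2**.5*np.sin(a),z]))
    pts=np.array(pts);h=pts[ConvexHull(pts).vertices]
    q=((h-[u0-.5,v0-.5])*S*16).round().astype(np.int32)
    im=np.zeros(((v1-v0)*S,(u1-u0)*S),np.uint8);cv2.fillConvexPoly(im,q,255,shift=4)
    im=im.astype(np.float32)/255
    im=cv2.GaussianBlur(im,(0,0),.5*S)
    return cv2.resize(im,(u1-u0,v1-v0),interpolation=cv2.INTER_AREA)
obs=np.clip((g[v0:v1,u0:u1]-30)/(248-30),0,1)
print(g[v0:v1,u0:u1].astype(int))
mask=np.ones_like(obs);mask[8:]=0   # rows up to 232
for yaw in range(-45,45,5):
    f=lambda d:(((cover(yaw,.4935+d[0]/1e3,.1405+d[1]/1e3,.1)-obs)*mask)**2).sum()
    r=minimize(f,[0,0],method="Nelder-Mead",options=dict(maxiter=80,xatol=.05))
    print(yaw,round(r.fun,4),r.x)
p=read_camera("top")
q=[(410,204),(552,244),(368,348),(512,388)]
W=[atz(p,[90+(a)/5-.4,150+b/5-.4],.072)[:2] for a,b in q]
np.set_printoptions(precision=4)
print(W,np.mean(W,0)); d=W[1]-W[0]; print(np.degrees(np.arctan2(d[1],d[0])),np.linalg.norm(d));d=W[2]-W[0]; print(np.degrees(np.arctan2(d[1],d[0])))
E
python3 e.py; sed -i 's/precision=2/precision=4/' d.py; python3 d.py | head -5
```

```text
[[108 108 108 109 108 106 106 100  81  73  63  48  40  42  64  89]
 [106 109 108 106 101  83  77  61  44  39  38  34  36  39  39  43]
 [107 107 102  81  63  45  47  58  74  80  53  35  36  37  39  40]
 [ 82  75  64  45  40  68 112 169 217 229 148  61  34  36  38  40]
 [ 49  44  38  43  97 188 243 247 250 253 235 149  63  36  35  37]
 [ 38  36  36  66 162 250 254 251 250 251 252 235 149  52  36  38]
 [ 37  39  38  61 166 255 252 249 249 249 251 253 226  80  33  38]
 [ 37  39  35  43 119 227 251 250 250 250 249 247 188  69  31  36]
 [ 35  38  37  49  98 172 226 251 251 244 227 241 166 120  62  40]
 [ 38  37  64 118 158 157 171 201 201 192 204 241 185 204 155  91]]
-45 8.0666 [0. 0.]
-40 7.9301 [0. 0.]
-35 7.6838 [0. 0.]
-30 7.5405 [0. 0.]
-25 7.3768 [0. 0.]
-20 7.3074 [0. 0.]
-15 7.2259 [0. 0.]
-10 7.1565 [0. 0.]
-5 7.3253 [0. 0.]
0 7.4985 [0. 0.]
5 7.7096 [0. 0.]
10 7.978 [0. 0.]
15 8.1974 [0. 0.]
20 8.2709 [0. 0.]
25 8.1765 [0. 0.]
30 8.1816 [0. 0.]
35 8.1453 [0. 0.]
40 8.1385 [0. 0.]
[array([0.5524, 0.1727]), array([0.5273, 0.0832]), array([0.4617, 0.1984]), array([0.4366, 0.1078])] [0.4945 0.1405]
-105.6569599170445 0.09301104004064169
164.1911530619448
top [0.4941 0.1401 0.0202] 0.0001888545943483537 72
axis proj seat [181.5265 208.9288] top [180.1193 209.0251]
side [0.4932 0.143  0.0196] 0.0002607534328308269 39
axis proj seat [231.4772 237.4966] top [231.1103 229.7914]
0 cols [226.8047 231.0966 231.2089 235.5006] rows [230.793  233.4491 227.9775 230.5883] seat rows [237.5984 240.2764 234.7607 237.3936]
```

```bash
sed -i 's/\[0,0\],method="Nelder-Mead",options=dict(maxiter=80,xatol=.05)/[0,0],method="Nelder-Mead",options=dict(maxiter=80,xatol=.05,initial_simplex=[[0,0],[2,0],[0,2]])/; s/range(-45,45,5)/range(-45,45,3)/; s/\.4935+d/.4932+d/; s/\.1405+d/.1430+d/' e.py; python3 e.py | sed -n '11,41p'
```

```text
-45 6.5182 [ 1.62 -0.65]
-42 6.4819 [ 1.55 -0.76]
-39 6.3367 [ 1.54 -0.72]
-36 6.1829 [ 1.37 -0.66]
-33 6.0506 [ 1.42 -0.65]
-30 5.962 [ 1.44 -0.53]
-27 5.8464 [ 1.16 -0.74]
-24 5.7924 [ 1.23 -0.92]
-21 5.7341 [ 1.05 -0.74]
-18 5.7492 [ 0.95 -0.54]
-15 5.7181 [ 1.13 -0.8 ]
-12 5.7691 [ 1.02 -0.8 ]
-9 5.7906 [ 1.05 -0.78]
-6 5.8345 [ 1.21 -0.7 ]
-3 5.8813 [ 0.98 -0.7 ]
0 5.9784 [ 1.15 -0.88]
3 6.0341 [ 1.16 -0.37]
6 6.1874 [ 1.01 -0.61]
9 6.2721 [ 1.05 -0.6 ]
12 6.4342 [ 1.2  -0.45]
15 6.5823 [ 1.47 -0.44]
18 6.6348 [ 1.58 -0.65]
21 6.648 [ 1.47 -0.64]
24 6.6917 [ 1.67 -0.76]
27 6.6984 [ 1.6  -0.84]
30 6.68 [ 1.5  -0.66]
33 6.6651 [ 1.55 -0.71]
36 6.6663 [ 1.48 -0.66]
39 6.626 [ 1.74 -0.69]
42 6.5685 [ 1.63 -0.7 ]
[array([0.5524, 0.1727]), array([0.5273, 0.0832]), array([0.4617, 0.1984]), array([0.4366, 0.1078])] [0.4945 0.1405]
```

```bash
cat > f.py <<'E'
from h import *
import plant
np.set_printoptions(precision=4,suppress=True,linewidth=200)
print([k for k in dir(plant) if not k.startswith('__')])
try: print(grasp_offset)
except Exception as e: print(e)
p=read_camera("top");s=read_camera("side")
b=atz(p,[230+249/3.7-.4,150+145/3.7-.4],.078);h=atz(p,[230+201.5/3.7-.4,150+221/3.7-.4],.099)
d=h-b;print("top",b,h,np.hypot(*d[:2]),np.degrees(np.arctan2(d[1],d[0])))
# side crop 5x origin 260,140: boss top face centre, cap
b=atz(s,[260+193/5-.4,140+181/5-.4],.078);h=atz(s,[260+236/5-.4,140+209/5-.4],.099)
d=h-b;print("side",b,h,np.hypot(*d[:2]),np.degrees(np.arctan2(d[1],d[0])))
E
python3 f.py
```

```text
['Unreachable', 'get_state', 'grasp_offset', 'mark_of', 'read_camera', 'sign_off', 'silhouettes', 'spot_in']
0.0187
top [ 0.558  -0.2226  0.078 ] [ 0.4935 -0.1801  0.099 ] 0.07729395037126012 146.66740913797003
side [ 0.5568 -0.2188  0.078 ] [ 0.4966 -0.1837  0.099 ] 0.06972324780613168 149.73095128440508
```

jog_arm(targets="24 26 0 0 0 -4.7 1;24 26 0 0 0 -4.7 1;24 26 0 0 0 -4.7 1;24 26 0 0 0 -4.7 1;24 26 0 0 0 -4.7 1;24 26 0 0 0 -4.7 1;24 26 0 0 0 -4.7 1;24 26 0 0 0 -4.7 1;24 26 0 0 0 -4.7 1;24 26 0 0 0 -4.7 1", force=40)

```text
time: 2.63
eef_pos: [0.3937, -0.3911, 0.2317]
tcp_rot: [0.948, -0.318, -0.0, 0.002]
contact_force: [0.6, -0.8, -0.0]
opening: 1.002
```

jog_arm(targets="24 26 -10 0 0 1 1;24 26 -10 0 0 1 1;24 26 -10 0 0 1 1;24 26 -10 0 0 0 1;24 26 -10 0 0 0 1;20 20 -10 0 0 0 1;15 15 -10 0 0 0 1;0 0 0 0 0 0 1;0 0 0 0 0 0 1")

```text
time: 3.38
eef_pos: [0.5599, -0.2112, 0.1629]
tcp_rot: [0.957, -0.289, 0.004, 0.004]
contact_force: [0.1, -0.1, 0.3]
opening: 1.002
```

```bash
cat > st.py <<'E'
from h import *
np.set_printoptions(precision=4,suppress=True,linewidth=200)
s=get_state();q=s["tcp_rot"];yx=2*np.degrees(np.arctan2(q[1],q[0]))
print(s["time"],s["eef_pos"],"yaw y",yx-90,"q",s["qpos"],"F",s["contact_force"],"op",s["opening"],"tq",s["wrist_torque"],q)
E
cat > pic.py <<'E'
from h import *
import sys
n=sys.argv[1]
for c,k in (("top",(slice(120,290),slice(90,390))),("side",(slice(100,330),slice(120,400)))):
    p=read_camera(c);np.save(f"{c}_{n}.npy",p["pixels"]);a=p["pixels"][k]
    cv2.imwrite(f"pics/{c}_{n}.png",cv2.resize(a,None,fx=2.5,fy=2.5,interpolation=cv2.INTER_CUBIC))
E
python3 st.py; python3 pic.py 1
```

```text
3.3833 [ 0.5599 -0.2112  0.1629] yaw y -123.57185958401405 q [-0.5281  0.1796  1.8342 -0.0057  1.1178  1.6311] F [ 0.0559 -0.1313  0.2916] op 1.0016420511635158 tq [-0.0496 -0.0377 -0.0066] [ 0.9574 -0.2888  0.0043  0.0037]
```

View pics/top_1.png

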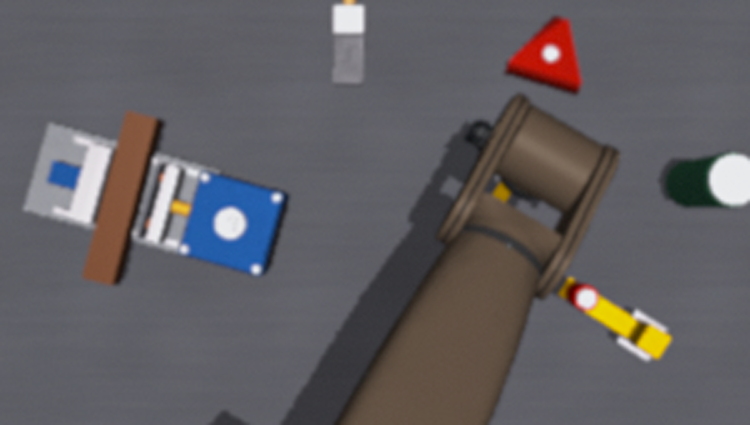

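View pics/side_1.png

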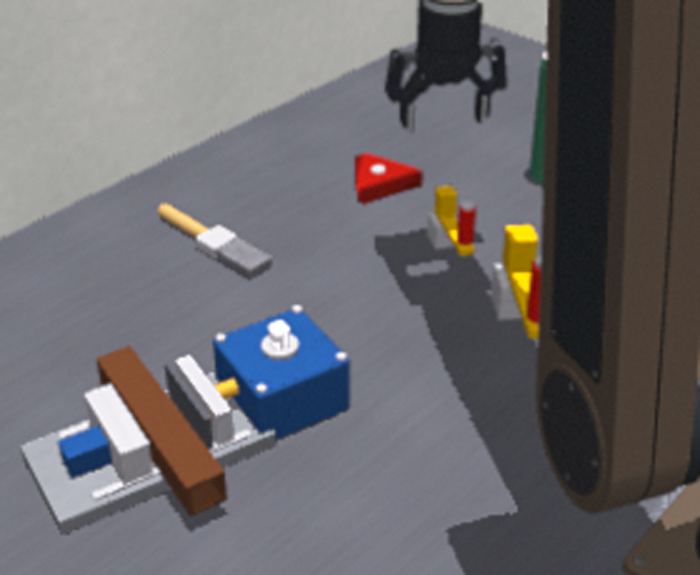

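jog_arm(targets="-4 -9 -20 0 0 0 1;0 0 -25 0 0 0 1;0 0 -25 0 0 0 1;0 0 -25 0 0 0 1;0 0 -12 0 0 0 1;0 0 0 0 0 0 1")

```text
time: 3.98
eef_pos: [0.5549, -0.2312, 0.0611]
tcp_rot: [0.956, -0.294, 0.012, 0.007]
contact_force: [-0.9, -0.4, -0.1]
opening: 1.002
```

```bash
python3 st.py; python3 pic.py 2
```

```text
3.9833 [ 0.5549 -0.2312  0.0611] yaw y -124.24407257069359 q [-0.5606  0.3083  1.8885 -0.0082  0.9185  1.6127] F [-0.8816 -0.4125 -0.0545] op 1.00168743752578 tq [-0.0239 -0.0211 -0.0278] [ 0.9556 -0.2944  0.0119  0.0066]
```

View pics/side_2.png

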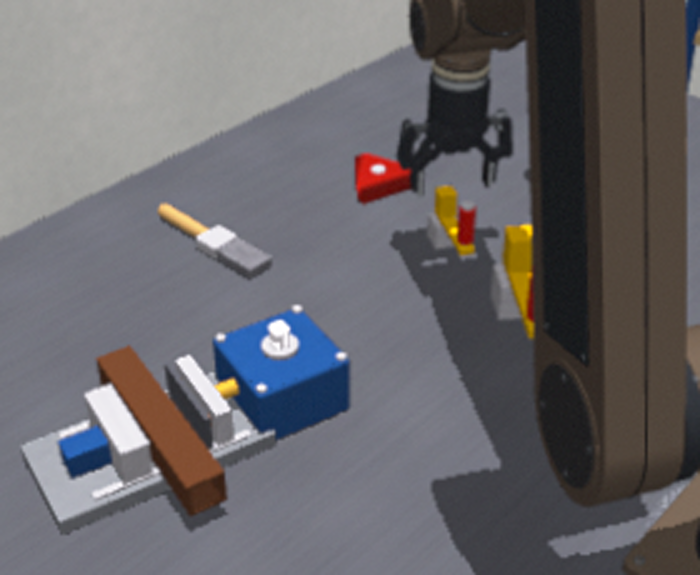

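Run:
```python
from h import *
s=get_state();p=read_camera("side");t=read_camera("top")
e=s["eef_pos"]
for z in(0,.013): 
  a=proj(p,e+[0,0,z]);print(a,(a-[120,100])*2.5)
y=np.radians(-124.2)
for k in(-1,1):
  a=proj(p,e+[k*.0425*np.cos(y),k*.0425*np.sin(y),.013]);print((a-[120,100])*2.5)
cv2.imwrite("pics/s2z.png",cv2.resize(p["pixels"][120:220,260:380],None,fx=6,fy=6,interpolation=cv2.INTER_CUBIC))
for x in("crank_boss","crank_base","crank_handle"):
  for c,q in(("s",p),("t",t)): print(x,c,[(np.round(r["uv"],1).tolist(),round(r["p"],2)) for r in mark_of(x,q)])
```

```text
[300.48656984 178.03693188] [451.2164246  195.09232971]
[300.69820729 174.6384541 ] [451.74551823 186.59613525]
[420.31434672 190.46063399]
[482.74878991 182.79141629]
crank_boss s [([326.5, 196.5], 0.9), ([297.2, 181.2], 0.85)]
crank_boss t [([349.9, 253.2], 0.8)]
crank_base s [([296.9, 196.7], 0.87), ([327.7, 222.8], 0.8), ([184.4, 275.0], 0.46)]
crank_base t [([346.0, 250.7], 0.81)]
crank_handle s [([335.9, 220.0], 0.82), ([305.8, 191.1], 0.79)]
crank_handle t [([324.2, 238.9], 0.86)]
```

View pics/s2z.png

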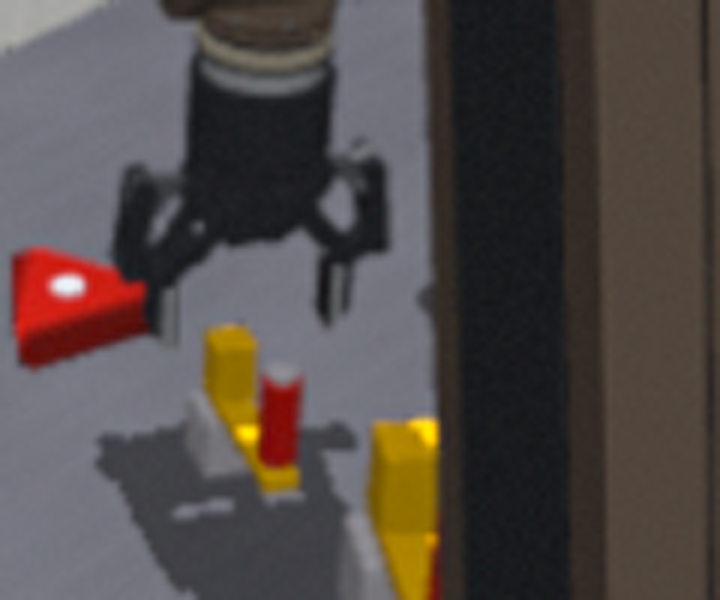

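jog_arm(targets="1 10 0 0 0 0 1;0 0 0 0 0 0 1")

```text
time: 4.65
eef_pos: [0.5588, -0.2203, 0.0648]
tcp_rot: [0.956, -0.294, 0.015, 0.007]
contact_force: [0.4, 0.2, -0.2]
opening: 0.999
```

```bash
python3 st.py
```

```text
4.65 [ 0.5588 -0.2203  0.0648] yaw y -124.14941408972265 q [-0.5415  0.2988  1.8926 -0.0084  0.9173  1.6303] F [ 0.3643  0.1652 -0.1941] op 0.9987616495075109 tq [-0.0363  0.0256  0.0015] [ 0.9558 -0.2936  0.0151  0.0072]
```

jog_arm(targets="-1 0 -8 0.7 0.7 0 1;-1 0 -8 0.6 0.7 0 1;0 0 0 0 0 0 1;0 0 0 0 0 0 1")

```text
time: 4.98
eef_pos: [0.5568, -0.219, 0.0472]
tcp_rot: [0.956, -0.293, -0.001, -0.001]
contact_force: [0.5, 0.0, -0.1]
opening: 1.004
```

```bash
sed -i '$a x,y,z,w=q;print("toolz",2*(x*z+w*y),2*(y*z-w*x))' st.py; python3 st.py
```

```text
4.9833 [ 0.5568 -0.219   0.0472] yaw y -124.03492718349243 q [-0.5445  0.3368  1.8818  0.0011  0.9261  1.6197] F [ 0.4578  0.0166 -0.1129] op 1.0037567279676898 tq [-0.0126  0.0109  0.0165] [ 0.9562 -0.2927 -0.0014 -0.0008]
toolz -0.0022408921626964145 0.002339169743342905
```

Good pose; check then close.

jog_arm(targets="0 0 0 0 0 0 0;0 0 0 0 0 0 -0.3;0 0 0 0 0 0 -1;0 0 0 0 0 0 -1;0 0 0 0 0 0 -1;0 0 0 0 0 0 -1;0 0 0 0 0 0 -1", force=40)

```text
time: 5.57
eef_pos: [0.5565, -0.2194, 0.0464]
tcp_rot: [0.956, -0.293, -0.002, -0.001]
contact_force: [0.5, -0.1, -1.7]
opening: 0.277
```

```bash
python3 st.py; python3 pic.py 3;  python3 - <<'E'
import cv2,numpy as np
cv2.imwrite("pics/s3z.png",cv2.resize(np.load("side_3.npy")[120:220,260:380],None,fx=6,fy=6,interpolation=cv2.INTER_CUBIC))
E
```

```text
5.5667 [ 0.5565 -0.2194  0.0464] yaw y -124.06923925752892 q [-0.5454  0.3381  1.8818  0.0008  0.9256  1.6196] F [ 0.5462 -0.1138 -1.6968] op 0.2765717302601196 tq [ 0.0267 -0.0053  0.0152] [ 0.9561 -0.2929 -0.0018 -0.0008]
toolz -0.00306478502974324 0.0025731989209657248
```

View pics/s3z.png

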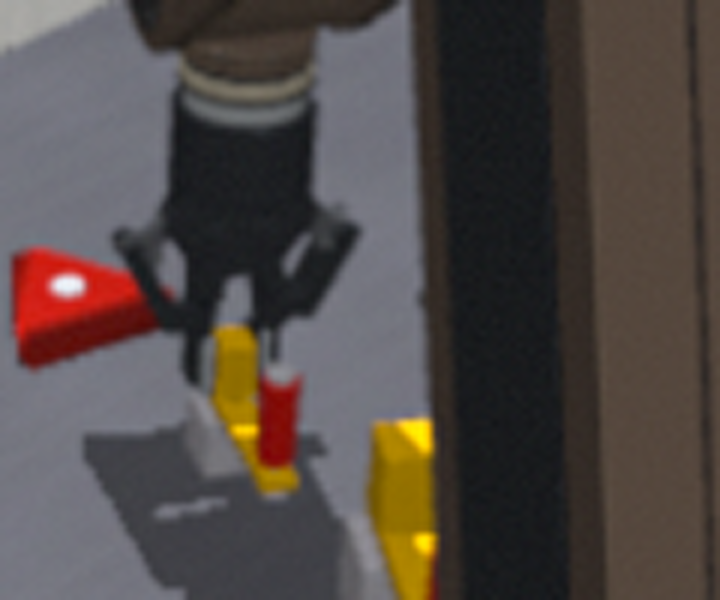

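jog_arm(targets="0 0 0 0 0 0 -1;0 0 10 0 0 0 -1;0 0 25 0 0 0 -1;0 0 30 0 0 0 -1;0 0 30 0 0 0 -1;0 10 30 0 0 0 -1;0 0 0 0 0 0 -1;0 0 0 0 0 0 -1", force=60)

```text
time: 6.33
eef_pos: [0.5484, -0.2043, 0.1692]
tcp_rot: [0.956, -0.293, -0.012, -0.003]
contact_force: [-0.9, -0.9, -4.8]
opening: 0.272
```

```bash
python3 st.py; python3 pic.py 4
```

```text
6.3333 [ 0.5484 -0.2043  0.1692] yaw y -124.09603580456604 q [-0.5305  0.1624  1.8418  0.0014  1.1621  1.6349] F [-0.9205 -0.8866 -4.8149] op 0.2721122899012687 tq [-0.0606 -0.0215  0.0224] [ 0.956  -0.2932 -0.0119 -0.0035]
toolz -0.020645538245913093 0.013570385007513584
```

View pics/side_4.png

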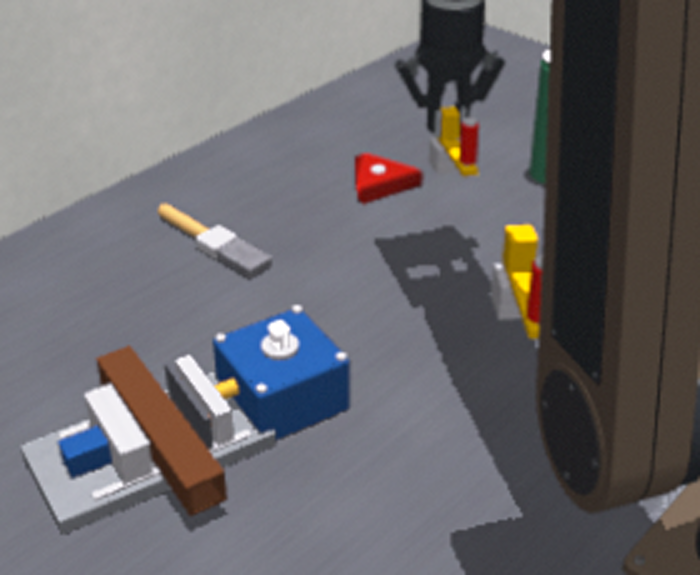

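jog_arm(targets="-2 15 5 -0.4 -0.6 0 -1;-5 30 5 -0.4 -0.6 2 -1;-5 30 5 0 0 2 -1;-5 30 5 0 0 2 -1;-5 32 5 0 0 2 -1;-5 32 5 0 0 2 -1;-5 32 0 0 0 2 -1;-5 32 0 0 0 2 -1;-5 30 0 0 0 2 -1;-2 15 0 0 0 2 -1")

```text
time: 7.27
eef_pos: [0.4884, 0.0806, 0.1738]
tcp_rot: [0.99, -0.139, -0.02, 0.001]
contact_force: [0.1, -0.5, -3.8]
opening: 0.27
```

```bash
python3 st.py
```

```text
7.2667 [0.4884 0.0806 0.1738] yaw y -106.00981080442735 q [-0.0422 -0.0354  2.0416  0.0012  1.176   1.8075] F [ 0.1285 -0.5469 -3.7814] op 0.2704393088466632 tq [-0.0467 -0.1511  0.0146] [ 0.9901 -0.1392 -0.0203  0.0014]
toolz -0.04051858911445044 0.002806409209963404
```

jog_arm(targets="2 15 8 0 -1 0 -1;2 20 4 0 -1 0 -1;1 10 2 0 -0.4 0 -1;0 5 0 0 0 0 -1;0 0 0 0 0 0 -1;0 0 0 0 0 0 -1")

```text
time: 7.77
eef_pos: [0.4849, 0.1349, 0.1747]
tcp_rot: [0.991, -0.136, -0.011, 0.001]
contact_force: [-0.9, 0.6, -4.0]
opening: 0.273
```

```bash
python3 st.py; python3 pic.py 5
```

```text
7.7667 [0.4849 0.1349 0.1747] yaw y -105.60208894303486 q [ 0.0684 -0.0277  2.0321  0.0025  1.1595  1.9105] F [-0.9162  0.5539 -3.9541] op 0.2731252434653321 tq [-0.0701 -0.08    0.0145] [ 0.9907 -0.1357 -0.0112  0.0012]
toolz -0.02243628259202849 0.0007273711718148268
```

View pics/side_5.png

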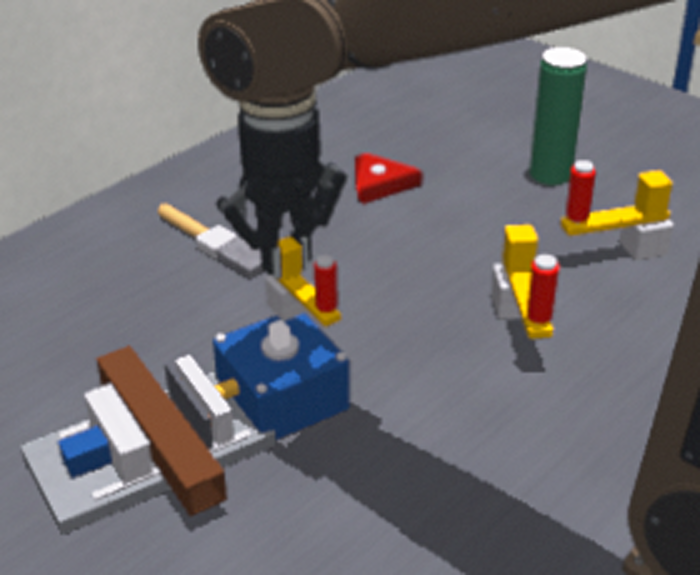

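View pics/top_5.png

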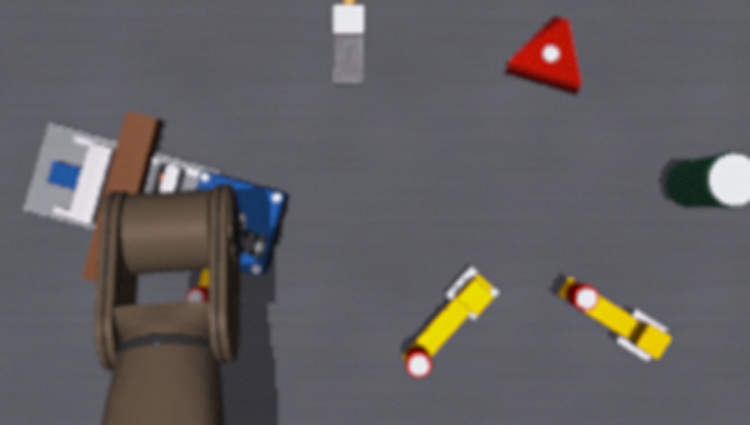

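Run:
```python
import cv2,numpy as np
a=np.load("side_5.npy")
cv2.imwrite("pics/s5z.png",cv2.resize(a[185:255,200:285],None,fx=8,fy=8,interpolation=cv2.INTER_CUBIC))
```

```text
(no output)
```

View pics/s5z.png

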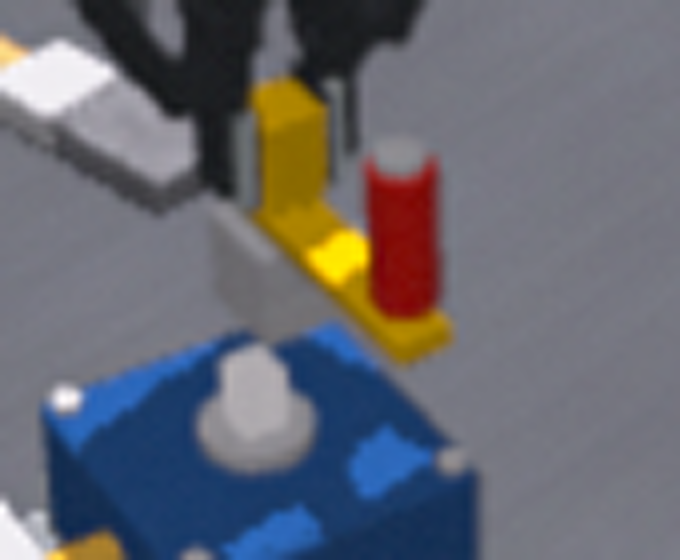

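```bash
cat > g.py <<'E'
from h import *
from scipy.optimize import least_squares
from scipy.spatial.transform import Rotation as R
np.set_printoptions(precision=4,suppress=True,linewidth=200)
s=get_state();p=read_camera("side")
tcp=s["eef_pos"];Rt=R.from_quat(s["tcp_rot"]).as_matrix()
# tool frame -> crank frame: crank z=-tool z, crank y ∥ tool y; crank yaw=tool-y yaw-90 (+360)
cz=-Rt[:,2];cy=-Rt[:,1];cx=np.cross(cy,cz)
print("crank x yaw",np.degrees(np.arctan2(cx[1],cx[0])))
C=np.stack([cx,cy,cz],1)
obs=[((401,155),(75,0,98)),((252,92),None),((268,342),None)]
def px(q): return np.array([200+q[0]/8-.44,185+q[1]/8-.44])
B=lambda x,dz=0:tcp+C@np.array([x[0],x[1],-46.4])/1e3
def pr(x,l): 
    a=np.radians(x[2]);q=np.array([l[0]*np.cos(a)-l[1]*np.sin(a),l[0]*np.sin(a)+l[1]*np.cos(a),l[2]])/1e3
    return proj(p,B(x)+C@q)
names={"cap":(75,0,98),"handle bottom":(75,0,48),"b--":(-12,-12,78),"b-+":(-12,12,78),"b+-":(12,-12,78),"b++":(12,12,78),"h-+":(-17,17,0),"h++":(17,17,0),"h-+t":(-17,17,34),"h+-":(17,-17,0),"h++t":(17,17,34)}
for k,l in names.items(): print(k,(pr([0,0,0],l)-[200,185]+.44)*8)
E
python3 g.py
```

```text
crank x yaw -15.67362144631976
cap [161.2888 -60.8346]
handle bottom [171.1065  69.6952]
b-- [329.9102 106.1364]
b-+ [261.3243 129.9262]
b+- [291.9799  70.3036]
b++ [224.1568  93.3688]
h-+ [267.3514 347.1697]
h++ [216.6215 292.719 ]
h-+t [261.9543 260.113 ]
h+- [308.6242 258.963 ]
h++t [210.4937 206.6388]
```

```bash
sed -i 's/cy=-Rt\[:,1\]/cy=Rt[:,1]/' g.py
cat >> g.py <<'E'
ob={"cap":(401,154),"h+-":(267,343),"h--":(217,286),"h--t":(210,200),"b-+":(290,76),"b++":(328,106)}
names.update({"h--":(-17,-17,0),"h--t":(-17,-17,34)})
ob={k:v for k,v in ob.items()}
names["h+-"]=(17,-17,0)
f=lambda x:np.concatenate([pr(x,names[k])-px(v) for k,v in ob.items()])
for k,v in ob.items(): print(k,v,(pr([0,0,0],names[k])-[200,185]+.44)*8)
r=least_squares(f,[0,0,0],x_scale=[1,1,1]);print("xoff,yoff(mm),yaw",r.x,r.fun.reshape(-1,2))
print("base",B(r.x),"nominal base",B([0,0,0]))
E
python3 g.py|tail -18
```

```text
h-+ [307.9176 257.4388]
h++ [360.005  310.4835]
h-+t [303.5121 171.8745]
h+- [266.5875 345.6302]
h++t [356.3915 223.9421]
cap (401, 154) [398.0226 161.2004]
h+- (267, 343) [266.5875 345.6302]
h-- (217, 286) [215.8892 291.1309]
h--t (210, 200) [209.8304 205.0511]
b-+ (290, 76) [291.4285  68.778 ]
b++ (328, 106) [329.3392 104.6491]
xoff,yoff(mm),yaw [-0.9641  0.5102  0.6093] [[-0.0982  0.5266]
 [ 0.0396  0.0779]
 [-0.1683  0.4467]
 [-0.0505  0.4402]
 [ 0.1004 -1.1485]
 [ 0.1737 -0.454 ]]
base [0.4852 0.1338 0.1289] nominal base [0.4844 0.1346 0.1289]
```

jog_arm(targets="4 4 0 0 -0.7 0 -1;4 3 0 0 -0.6 0 -1;0 0 0 0 0 0 -1;0 0 0 0 0 0 -1")

```text
time: 8.3
eef_pos: [0.4953, 0.1405, 0.1762]
tcp_rot: [0.99, -0.138, 0.003, -0.001]
contact_force: [-0.4, 0.9, -4.6]
opening: 0.268
```

```bash
python3 st.py; python3 pic.py 6;python3 - <<'E'
import cv2,numpy as np
a=np.load("side_6.npy")
cv2.imwrite("pics/s6z.png",cv2.resize(a[185:255,200:285],None,fx=8,fy=8,interpolation=cv2.INTER_CUBIC))
E
```

```text
8.3 [0.4953 0.1405 0.1762] yaw y -105.86898171256779 q [ 0.0788 -0.0185  2.0201  0.0007  1.1342  1.9263] F [-0.4126  0.9219 -4.6309] op 0.26804570605025574 tq [ 0.0081 -0.0176  0.0137] [ 0.9904 -0.138   0.0028 -0.0009]
toolz 0.0057374686565904495 0.0011082170593406109
```

View pics/s6z.png

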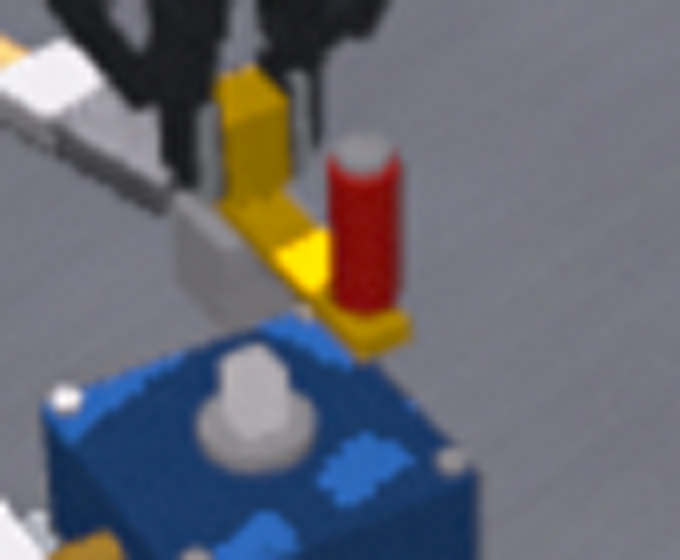

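```bash
sed -i 's/^ob={"cap.*/ob={"cap":(363,147),"h+-":(231,331),"h--":(178,274),"h--t":(172,192),"b-+":(252,64),"b++":(290,96)}/' g.py
cat >> g.py <<'E'
for q in ([.4939,.1422],[.4941,.1401],[.4932,.143]):
  # shaft: silhouette cols of square edges at z .09
  o=np.array([(proj(p,[q[0]+.01131*np.cos(a),q[1]+.01131*np.sin(a),z])-[200,185]+.44)*8 for a in np.radians(-15.7+45+90*np.arange(4)) for z in(.101,.078)])
  print(q,o[:,0],o[:,1])
E
python3 g.py|tail -20
```

```text
h++ [322.0487 303.8907]
h-+t [268.0598 164.3776]
h+- [228.1663 338.0515]
h++t [319.845  218.5766]
cap (363, 147) [362.0395 161.7753]
h+- (231, 331) [228.1663 338.0515]
h-- (178, 274) [178.5839 281.5502]
h--t (172, 192) [173.872  196.5943]
b-+ (252, 64) [257.6053  62.8599]
b++ (290, 96) [294.7763 100.3458]
xoff,yoff(mm),yaw [-3.3379  0.9012  1.5817] [[ 0.2673  0.7396]
 [-0.4086  0.0981]
 [-0.2857  0.3097]
 [-0.1295 -0.0498]
 [ 0.203  -0.9099]
 [ 0.3122 -0.3291]]
base [0.4985 0.1388 0.1298] nominal base [0.4955 0.1406 0.1298]
[0.4939, 0.1422] [219.819  222.7853 243.1754 245.9049 286.4969 288.7003 262.8455 265.294 ] [361.7964 416.1749 388.3396 442.9349 372.0472 426.5206 345.824  400.0789]
[0.4941, 0.1401] [224.0373 226.9503 247.4081 250.0837 290.6537 292.8053 266.9893 269.3864] [358.5745 412.9276 385.0533 439.6236 368.7983 423.2461 342.6385 396.8674]
[0.4932, 0.143] [219.5346 222.5072 242.9065 245.6419 286.2628 288.4711 262.5954 265.0492] [363.8441 418.2392 390.4282 445.0397 374.1112 428.601  347.8478 402.1195]
```

```bash
cat > g2.py <<'E'
from h import *
from scipy.optimize import least_squares
from scipy.spatial.transform import Rotation as R
np.set_printoptions(precision=4,suppress=True,linewidth=200)
s=get_state();p=read_camera("side")
tcp=s["eef_pos"];Rt=R.from_quat(s["tcp_rot"]).as_matrix()
cz=-Rt[:,2];cy=Rt[:,1];cx=np.cross(cy,cz);C=np.stack([cx,cy,cz],1)
N={"cap":(75,0,98),"b-+":(-12,12,78),"b++":(12,12,78),"b--":(-12,-12,78),"b+-":(12,-12,78),"h+-":(17,-17,0),"h--":(-17,-17,0),"h--t":(-17,-17,34),"hb":(75,0,48),"a+-":(86,-10,44)}
def go(ob,org,sc):
    px=lambda q:np.array(org)+np.array(q)/sc-.5+.5/sc
    def base(x):
        M=C@R.from_euler("y",-x[2],degrees=True).as_matrix()   # +x[2]: handle up
        g=tcp+C@np.array([x[0],x[1],0])/1e3   # pivot at TCP height
        return g+M@np.array([0,0,-46.4e-3]),M
    def pr(x,l):
        b,M=base(x);return proj(p,b+M@(np.array(l)/1e3))
    f=lambda x:np.concatenate([pr(x,N[k])-px(v) for k,v in ob.items()]+[[x[1]*.5,0]])
    r=least_squares(f,[0,0,0.]);b,M=base(r.x)
    print("xoff yoff pitch",r.x,"base",b,"crank z",M[:,2],"cost",r.cost);print(r.fun.reshape(-1,2).T)
    return b
E
cat > g3.py <<'E'
from g2 import *
go({"cap":(363,147),"h+-":(231,331),"h--":(178,274),"h--t":(172,192),"b-+":(252,64),"b++":(290,96)},(200,185),8)
E
python3 g3.py
```

```text
xoff yoff pitch [-2.9125  0.7894  1.1218] base [0.4971 0.1392 0.1297] crank z [ 0.0135 -0.0065  0.9999] cost 1.117194976403278
[[-0.64   -0.4154  0.0349  0.0742  0.3475  0.2191  0.3947]
 [ 0.427   0.2941  0.5864  0.0973 -0.7864 -0.2836  0.    ]]
```

Run:
```python
from g2 import *
for x,z in(("crank_boss",.1908),("crank_base",.1298),("crank_handle",.2028),("shaft_top",.104),("shaft_seat",.078)):
  for r in mark_of(x,p):
    if r["p"]>.3: print(x,round(r["p"],2),np.round(r["uv"],1),atz(p,r["uv"],z))
```

```text
crank_boss 0.8 [381.3 177.2] [ 0.2749 -0.2218  0.1908]
crank_boss 0.77 [328.  197.3] [ 0.3269 -0.0416  0.1908]
crank_boss 0.75 [246.2 212.8] [0.4335 0.1462 0.1908]
crank_boss 0.74 [232.1 201. ] [0.4937 0.1347 0.1908]
crank_base 0.86 [231.2 222.2] [0.4915 0.143  0.1298]
crank_base 0.83 [377.2 197.5] [ 0.2716 -0.2118  0.1298]
crank_base 0.82 [324.8 221.2] [ 0.3173 -0.0232  0.1298]
crank_base 0.64 [184.9 275.1] [0.43   0.3462 0.1298]
crank_handle 0.97 [243.6 210.7] [0.4324 0.1559 0.2028]
crank_handle 0.97 [351.9 176.2] [ 0.3281 -0.1528  0.2028]
shaft_seat 0.51 [230.6 236.5] [0.4978 0.1418 0.078 ]
```

jog_arm(targets="-2 2 -6 -0.2 -0.4 0 -1;0 0 -6 0 0 0 -1;0 0 0 0 0 0 -1;0 0 0 0 0 0 -1")

```text
time: 9.13
eef_pos: [0.4925, 0.1428, 0.1625]
tcp_rot: [0.99, -0.138, 0.006, 0.0]
contact_force: [0.2, 0.3, -4.3]
opening: 0.267
```

```bash
python3 st.py; python3 pic.py 7;python3 - <<'E'
import cv2,numpy as np
a=np.load("side_7.npy")
cv2.imwrite("pics/s7z.png",cv2.resize(a[185:255,200:285],None,fx=8,fy=8,interpolation=cv2.INTER_CUBIC))
E
```

```text
9.1333 [0.4925 0.1428 0.1625] yaw y -105.8633912844919 q [ 0.086  -0.0104  2.0389 -0.0042  1.1007  1.9355] F [ 0.1817  0.3287 -4.27  ] op 0.26681847928467023 tq [-0.0518 -0.0069 -0.0291] [ 0.9904 -0.138   0.0065  0.0004]
toolz 0.012719661541206082 -0.0026238485481827447
```

View pics/s7z.png

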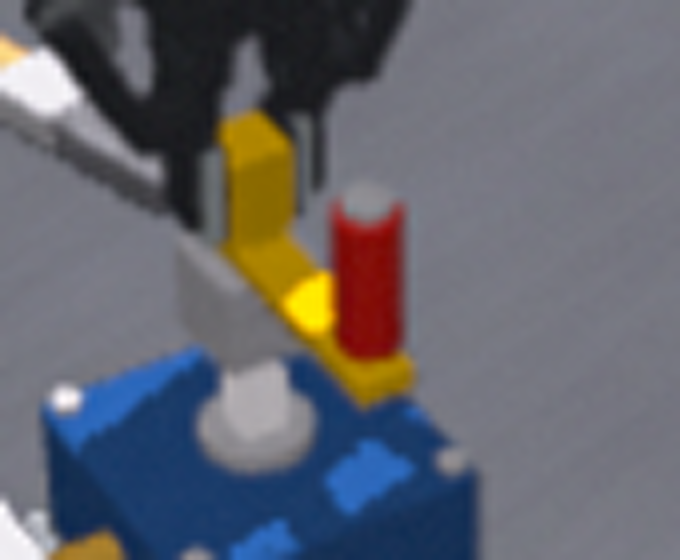

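```bash
cat > g4.py <<'E'
from g2 import *
go({"cap":(367,191),"h+-":(229,367),"h--":(180,311),"h--t":(176,234),"b-+":(256,109),"b++":(295,143)},(200,185),8)
a0=np.radians(-15.7+180)
for q in([.4939,.1422],):
  for n,l in N.items():
    w=np.array([q[0]+(l[0]*np.cos(a0)-l[1]*np.sin(a0))/1e3,q[1]+(l[0]*np.sin(a0)+l[1]*np.cos(a0))/1e3,.116+l[2]/1e3])
    print(n,(proj(p,w)-[200,185]+.44)*8)
E
python3 g4.py
```

```text
xoff yoff pitch [-2.5854  0.8293  0.9975] base [0.4946 0.1413 0.1163] crank z [ 0.004  -0.0021  1.    ] cost 2.3745524431946308
[[-0.7435  0.1329  0.0969 -0.0651  0.2267 -0.0345  0.4146]
 [ 0.8844  0.7612  0.7473 -0.1596 -1.1792 -0.7774  0.    ]]
cap [361.8988 202.8189]
b-+ [257.6169 102.877 ]
b++ [294.7722 140.3971]
b-- [189.8866 125.7548]
b+- [226.295  164.0022]
h+- [229.9132 376.4106]
h-- [180.2982 319.9227]
h--t [175.1192 235.9262]
hb [365.0065 337.3885]
a+- [354.6775 378.5492]
```

jog_arm(targets="0 0 -4 0 0 0 -1;0 0 -3 0 0 0 -1;0 0 -2 0 0 0 -1;0 0 0 0 0 0 -1")

```text
time: 9.62
eef_pos: [0.4934, 0.1427, 0.1538]
tcp_rot: [0.99, -0.138, 0.008, 0.0]
contact_force: [-0.0, -0.7, -4.5]
opening: 0.274
```

```bash
python3 st.py
```

```text
9.6167 [0.4934 0.1427 0.1538] yaw y -105.88038387694199 q [ 0.0856  0.0013  2.0448 -0.0042  1.0809  1.9355] F [-0.0321 -0.6698 -4.4965] op 0.2738225470068314 tq [-0.0061 -0.0517  0.0442] [ 0.9904 -0.1381  0.0075  0.0002]
toolz 0.014896197094867116 -0.0024843676758283468
```

jog_arm(targets="-1 0 -2 0 0.2 0 -1;0 0 -2 0 0 0 -1;0 0 0 0 0 0 -1")

```text
time: 9.87
eef_pos: [0.4924, 0.1426, 0.1493]
tcp_rot: [0.99, -0.138, 0.006, 0.0]
contact_force: [0.1, 0.2, -4.4]
opening: 0.272
```

jog_arm(targets="0 0 -2 0 0 0 -1;0 0 0 0 0 0 -1")

```text
time: 10.03
eef_pos: [0.4925, 0.1424, 0.1471]
tcp_rot: [0.99, -0.138, 0.006, 0.001]
contact_force: [-0.8, -0.8, -5.3]
opening: 0.272
```

```bash
python3 st.py
```

```text
10.0333 [0.4925 0.1424 0.1471] yaw y -105.87028644444366 q [ 0.0854  0.0096  2.0497 -0.0048  1.0716  1.9354] F [-0.7625 -0.7538 -5.3037] op 0.27180906708181113 tq [-0.1815  0.0187  0.0094] [ 0.9904 -0.138   0.0057  0.0009]
toolz 0.011044616083632743 -0.003268514819807177
```

jog_arm(targets="0 0 -2 0 0 0 -1;0 0 0 0 0 0 -1")

```text
time: 10.2
eef_pos: [0.4925, 0.1421, 0.145]
tcp_rot: [0.99, -0.138, 0.006, 0.001]
contact_force: [0.0, 0.3, -5.6]
opening: 0.275
```

jog_arm(targets="0 0 -2 0 0 0 -1;0 0 0 0 0 0 -1")

```text
time: 10.37
eef_pos: [0.4925, 0.142, 0.1429]
tcp_rot: [0.99, -0.138, 0.006, 0.001]
contact_force: [0.4, 0.3, -3.8]
opening: 0.269
```

```bash
python3 st.py; python3 pic.py 8;python3 - <<'E'
import cv2,numpy as np
a=np.load("side_8.npy")
cv2.imwrite("pics/s8z.png",cv2.resize(a[185:255,200:285],None,fx=8,fy=8,interpolation=cv2.INTER_CUBIC))
E
```

```text
10.3667 [0.4925 0.142  0.1429] yaw y -105.86963427676042 q [ 0.085   0.0152  2.0527 -0.0056  1.0631  1.9355] F [ 0.4454  0.2779 -3.7771] op 0.2694829003472692 tq [-0.0697 -0.0023 -0.0054] [ 0.9904 -0.138   0.0057  0.0012]
toolz 0.011036813531392855 -0.003941880486119149
```

View pics/s8z.png

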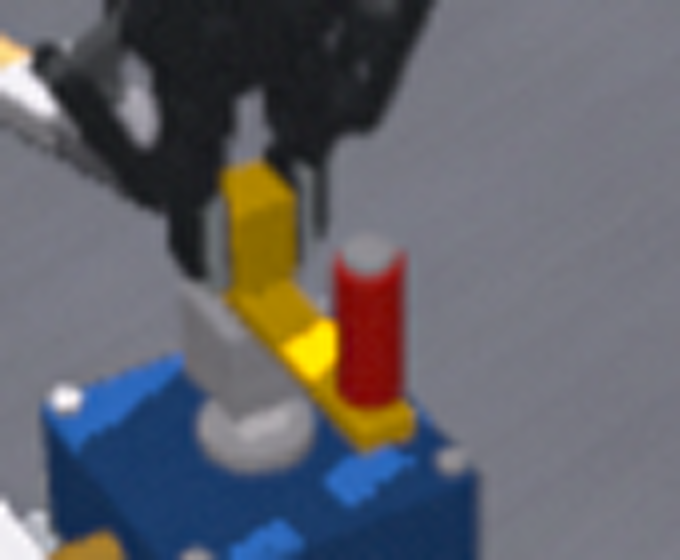

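jog_arm(targets="0 0 -3 0 0 0 -1;0 0 0 0 0 0 -1")

```text
time: 10.63
eef_pos: [0.4927, 0.142, 0.1401]
tcp_rot: [0.99, -0.138, 0.006, 0.001]
contact_force: [-0.2, -0.3, -5.3]
opening: 0.273
```

jog_arm(targets="0 0 -3 0 0 0 -1;0 0 0 0 0 0 -1")

```text
time: 10.8
eef_pos: [0.4927, 0.1419, 0.1369]
tcp_rot: [0.99, -0.138, 0.006, 0.001]
contact_force: [-0.2, -0.3, -4.4]
opening: 0.266
```

jog_arm(targets="0 0 -3 0 0 0 -1;0 0 0 0 0 0 -1")

```text
time: 10.97
eef_pos: [0.4926, 0.142, 0.1336]
tcp_rot: [0.99, -0.138, 0.006, 0.001]
contact_force: [-0.4, -0.3, -4.2]
opening: 0.275
```

jog_arm(targets="0 0 -3 0 0 0 -1;0 0 0 0 0 0 -1")

```text
time: 11.13
eef_pos: [0.4927, 0.142, 0.1302]
tcp_rot: [0.99, -0.138, 0.006, 0.001]
contact_force: [0.1, 0.5, -3.9]
opening: 0.27
```

jog_arm(targets="0 0 -3 0 0 0 -1;0 0 0 0 0 0 -1")

```text
time: 11.3
eef_pos: [0.4927, 0.1419, 0.1269]
tcp_rot: [0.99, -0.138, 0.006, 0.001]
contact_force: [-0.0, -0.7, -4.5]
opening: 0.276
```

jog_arm(targets="0 0 -2 0 0 0 -1;0 0 0 0 0 0 -1")

```text
time: 11.47
eef_pos: [0.4931, 0.1419, 0.1249]
tcp_rot: [0.99, -0.138, 0.006, 0.001]
contact_force: [-0.4, 0.1, -4.3]
opening: 0.273
```

jog_arm(targets="0 0 -1 0 0 0 -1;0 0 0 0 0 0 -1;0 0 0 0 0 0 -1")

```text
time: 11.72
eef_pos: [0.4932, 0.1418, 0.1247]
tcp_rot: [0.99, -0.138, 0.006, 0.002]
contact_force: [-0.3, -0.7, -4.0]
opening: 0.272
```

```bash
python3 st.py; python3 pic.py 9;python3 - <<'E'
import cv2,numpy as np
a=np.load("side_9.npy")
cv2.imwrite("pics/s9z.png",cv2.resize(a[185:255,200:285],None,fx=8,fy=8,interpolation=cv2.INTER_CUBIC))
E
```

```text
11.7167 [0.4932 0.1418 0.1247] yaw y -105.85334377437059 q [ 0.0849  0.0411  2.0633 -0.0067  1.0257  1.9358] F [-0.3364 -0.6564 -4.0352] op 0.27195158806810205 tq [-0.1492  0.0962 -0.0366] [ 0.9904 -0.1379  0.0062  0.0015]
toolz 0.011894241884319454 -0.004712717880606067
```

View pics/s9z.png

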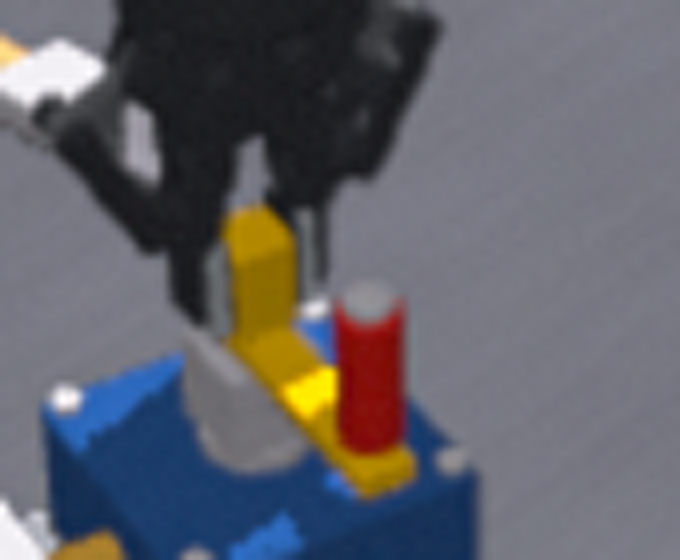

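jog_arm(targets="0 0 0 0 0 0 -0.2;0 0 0 0 0 0 0.2;0 0 0 0 0 0 0.6;0 0 0 0 0 0 0.6;0 0 10 0 0 0 0.6;0 0 25 0 0 0 0.6;0 0 30 0 0 0 0.6;0 0 15 0 0 0 0.6;0 0 0 0 0 0 0.6")

```text
time: 12.57
eef_pos: [0.4962, 0.143, 0.2138]
tcp_rot: [0.99, -0.138, 0.011, -0.001]
contact_force: [0.4, -0.2, 0.1]
opening: 0.797
```

```bash
python3 st.py; python3 pic.py 10;python3 - <<'E'
import cv2,numpy as np
a=np.load("side_10.npy")
cv2.imwrite("pics/s10z.png",cv2.resize(a[185:255,200:285],None,fx=8,fy=8,interpolation=cv2.INTER_CUBIC))
E
```

```text
12.5667 [0.4962 0.143  0.2138] yaw y -105.87876006959995 q [ 0.0856 -0.0629  1.9907 -0.0036  1.1926  1.9348] F [ 0.3823 -0.1649  0.1068] op 0.7973434978419457 tq [0.042  0.0057 0.0125] [ 0.9904 -0.1381  0.0107 -0.0007]
toolz 0.02143638671074885 -0.0015633254766860732
```

View pics/s10z.png

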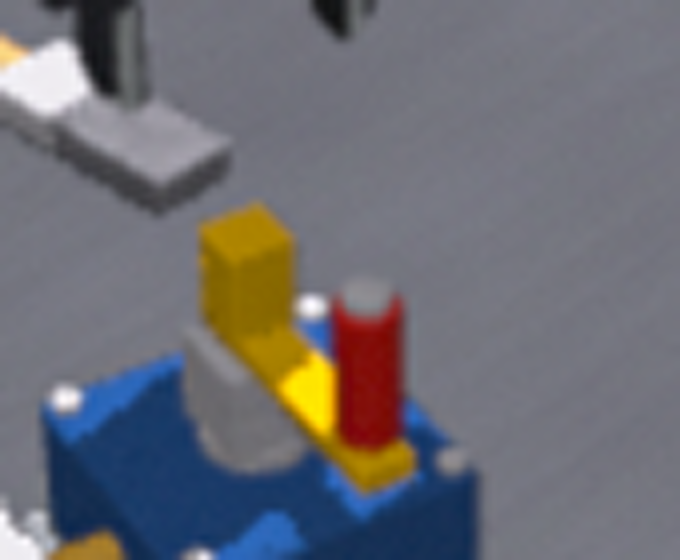

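Run:
```python
from h import *
np.set_printoptions(precision=4,suppress=True)
p=read_camera("side")
px=lambda q:[200+q[0]/8-.44,185+q[1]/8-.44]
h=atz(p,px((367,294)),.177);b=[atz(p,px(q),.156) for q in((202,229),(257,205),(293,238),(237,262))]
print(h,np.array(b),np.mean(b,0));d=h-np.mean(b,0);print(np.hypot(*d[:2]),np.degrees(np.arctan2(d[1],d[0])))
```

```text
[0.4242 0.1587 0.177 ] [[0.5052 0.151  0.156 ]
 [0.5016 0.1301 0.156 ]
 [0.4807 0.1347 0.156 ]
 [0.4846 0.1554 0.156 ]] [0.493  0.1428 0.156 ]
0.07066196346041963 166.9640884036751
```

jog_arm(targets="-20 5 0 0 0.6 0 0.6;-25 7 0 0 0.5 0 0.6;-20 5 0 0 0 0 0.6;-8 2 0 0 0 0 0.6;0 0 0 0 0 0 0.6")

```text
time: 13.13
eef_pos: [0.4147, 0.1611, 0.2004]
tcp_rot: [0.99, -0.139, -0.01, 0.003]
contact_force: [0.0, 0.2, 0.8]
opening: 0.796
```

```bash
python3 st.py
```

```text
13.1333 [0.4147 0.1611 0.2004] yaw y -105.98698740747827 q [ 0.1424 -0.2008  2.1388 -0.0013  1.2246  1.9927] F [0.0309 0.2126 0.846 ] op 0.7960832474799805 tq [ 0.0698  0.0226 -0.02  ] [ 0.9902 -0.1391 -0.0099  0.0035]
toolz -0.020546099064145788 -0.004172274034471174
```

jog_arm(targets="4 1 -10 0.2 -0.6 0 0.6;3 1 -18 0 -0.6 0 0.6;0 0 -18 0 0 0 0.6;0 0 -10 0 0 0 0.6;0 0 0 0 0 0 0.6")

```text
time: 13.55
eef_pos: [0.4235, 0.1623, 0.1399]
tcp_rot: [0.99, -0.139, 0.001, 0.001]
contact_force: [-1.0, -0.1, -0.3]
opening: 0.8
```

```bash
python3 st.py; python3 pic.py 11;python3 - <<'E'
import cv2,numpy as np
a=np.load("side_11.npy")
cv2.imwrite("pics/s11z.png",cv2.resize(a[165:255,200:305],None,fx=7,fy=6.6,interpolation=cv2.INTER_CUBIC))
E
```

```text
13.55 [0.4235 0.1623 0.1399] yaw y -105.96508516433593 q [ 0.1427 -0.1165  2.1844 -0.0019  1.0722  1.993 ] F [-0.976  -0.0765 -0.3048] op 0.8004583020964483 tq [ 0.0233 -0.0332 -0.0015] [ 0.9903 -0.1389  0.001   0.0006]
toolz 0.0017330611580138268 -0.0014382642237773806
```

View pics/s11z.png

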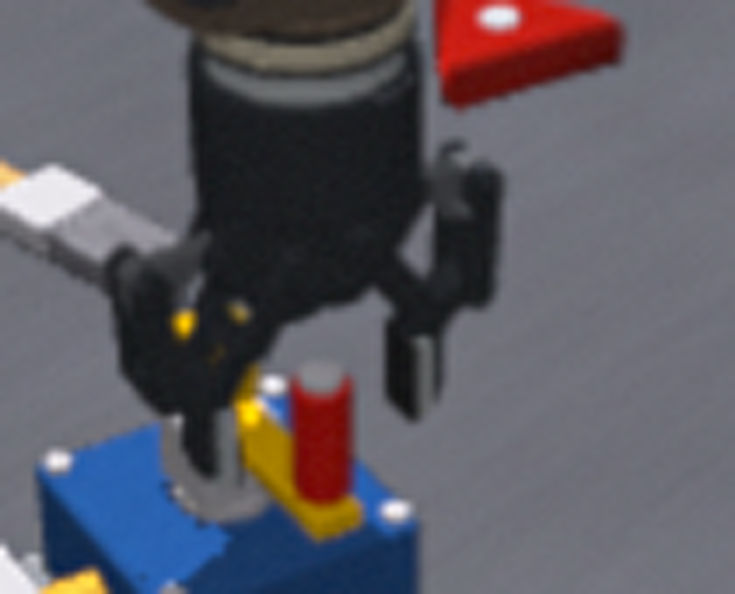

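jog_arm(targets="-1 0 -2 0 0 0 0.2;0 0 0 0 0 0 -0.3;0 0 0 0 0 0 -1;0 0 0 0 0 0 -1;0 0 0 0 0 0 -1;0 0 0 0 0 0 -1;0 0 0 0 0 0 -1", force=30)

```text
time: 14.23
eef_pos: [0.426, 0.1624, 0.1425]
tcp_rot: [0.99, -0.139, 0.005, -0.0]
contact_force: [0.4, 0.1, -2.3]
opening: 0.247
```

```bash
python3 st.py
```

```text
14.2333 [0.426  0.1624 0.1425] yaw y -105.9917775646382 q [ 0.1421 -0.1193  2.1817 -0.0023  1.0694  1.9932] F [ 0.3909  0.0983 -2.286 ] op 0.2467472952050674 tq [-0.0102 -0.0553 -0.0473] [ 0.9903 -0.1391  0.005  -0.0004]
toolz 0.010026664085155037 -0.0006349512348394409
```

```bash
cat > plan.py <<'E'
from h import *
import sys,json,os
n=int(sys.argv[1]);st=float(sys.argv[2])
C=np.array(json.load(open("c.json"))) if os.path.exists("c.json") else np.array([.4981,.1419])
R=.075;Z=.1425
s=get_state();e=s["eef_pos"];q=s["tcp_rot"];F=s["contact_force"]
d=e[:2]-C;ph=np.degrees(np.arctan2(d[1],d[0]));t=np.array([np.sin(np.radians(ph)),-np.cos(np.radians(ph))]);r=d/np.hypot(*d)
x,y,z,w=q;tx,ty=2*(x*z+w*y),2*(y*z-w*x)
print("t",round(s["time"],2),"phi",round(ph,1),"rad",round(np.hypot(*d)*1e3,1),"z",round(e[2]*1e3,1),"Ft",round(-F[:2]@t,2),"Fr",round(F[:2]@r,2),"Fz",round(F[2],2),"yawy",round(2*np.degrees(np.arctan2(y,x))-90,1),"tilt",round(tx,4),round(ty,4),"q6",round(s["qpos"][5],2),"q3",round(s["qpos"][2],2),"op",round(s["opening"],3))
open("log.txt","a").write(json.dumps([*e.tolist(),*F.tolist(),s["time"]])+"\n")
cur=e[:2].copy();o=[]
wx,wy=-np.degrees(ty),np.degrees(tx)
wz=-106-(2*np.degrees(np.arctan2(y,x))-90)
for k in range(1,n+1):
    a=np.radians(ph-st*k);g=C+R*np.array([np.cos(a),np.sin(a)])
    m=(g-cur)*1e3;cur=g
    f=k<=2
    o.append(f"{m[0]:.0f} {m[1]:.0f} {(Z-e[2])*500 if f else 0:.0f} {wx/3 if f else 0:.1f} {wy/3 if f else 0:.1f} {wz/3 if f else 0:.1f} -1")
print(";".join(o))
E
rm -f c.json; python3 plan.py 5 6
```

```text
t 14.23 phi 164.1 rad 75.0 z 142.5 Ft -0.2 Fr -0.35 Fz -2.29 yawy -106.0 tilt 0.01 -0.0006 q6 1.99 q3 2.18 op 0.247
2 7 0 0.0 0.2 -0.0 -1;3 7 0 0.0 0.2 -0.0 -1;4 7 0 0.0 0.0 0.0 -1;5 6 0 0.0 0.0 0.0 -1;5 6 0 0.0 0.0 0.0 -1
```

jog_arm(targets="2 7 0 0 0.2 0 -1;3 7 0 0 0.2 0 -1;4 7 0 0 0 0 -1;5 6 0 0 0 0 -1;5 6 0 0 0 0 -1")

```text
time: 14.65
eef_pos: [0.4432, 0.1929, 0.1421]
tcp_rot: [0.99, -0.137, -0.002, 0.008]
contact_force: [-1.7, -6.8, 0.1]
opening: 0.25
```

```bash
python3 plan.py 6 7
```

```text
t 14.65 phi 137.1 rad 74.9 z 142.1 Ft 6.09 Fr -3.41 Fz 0.08 yawy -105.8 tilt -0.007 -0.0159 q6 2.06 q3 2.11 op 0.25
7 6 0 0.3 -0.1 -0.1 -1;7 5 0 0.3 -0.1 -0.1 -1;8 5 0 0.0 0.0 0.0 -1;8 4 0 0.0 0.0 0.0 -1;9 2 0 0.0 0.0 0.0 -1;9 1 0 0.0 0.0 0.0 -1
```

jog_arm(targets="7 6 0 0.3 0 0 -1;7 5 0 0.3 0 0 -1;8 5 0 0 0 0 -1;8 4 0 0 0 0 -1;9 2 0 0 0 0 -1;9 1 0 0 0 0 -1")

```text
time: 15.15
eef_pos: [0.4869, 0.2155, 0.1414]
tcp_rot: [0.991, -0.133, -0.014, 0.014]
contact_force: [-5.4, -3.0, 2.6]
opening: 0.248
```

```bash
python3 plan.py 6 7
```

```text
t 15.15 phi 98.6 rad 74.4 z 141.4 Ft 5.81 Fr -2.19 Fz 2.65 yawy -105.3 tilt -0.032 -0.0244 q6 2.08 q3 1.98 op 0.248
9 1 1 0.5 -0.6 -0.2 -1;9 -0 1 0.5 -0.6 -0.2 -1;9 -1 0 0.0 0.0 0.0 -1;9 -3 0 0.0 0.0 0.0 -1;8 -4 0 0.0 0.0 0.0 -1;8 -5 0 0.0 0.0 0.0 -1
```

jog_arm(targets="9 1 0 0.7 -0.9 -0.2 -1;9 0 0 0.7 -0.9 -0.2 -1;9 -1 0 0 -0.2 0 -1;9 -3 0 0 -0.2 0 -1;8 -4 0 0 0 0 -1;8 -5 0 0 0 0 -1")

```text
time: 15.65
eef_pos: [0.5318, 0.2077, 0.1415]
tcp_rot: [0.991, -0.134, -0.014, 0.004]
contact_force: [-5.2, 2.1, 1.9]
opening: 0.247
```

```bash
python3 plan.py 7 7; python3 pic.py 12
```

```text
t 15.65 phi 62.9 rad 73.9 z 141.5 Ft 5.58 Fr -0.54 Fz 1.89 yawy -105.4 tilt -0.0279 -0.0049 q6 2.03 q3 1.89 op 0.247
8 -4 1 0.1 -0.5 -0.2 -1;7 -6 1 0.1 -0.5 -0.2 -1;7 -6 0 0.0 0.0 0.0 -1;6 -7 0 0.0 0.0 0.0 -1;5 -8 0 0.0 0.0 0.0 -1;4 -8 0 0.0 0.0 0.0 -1;3 -9 0 0.0 0.0 0.0 -1
```

View pics/side_12.png

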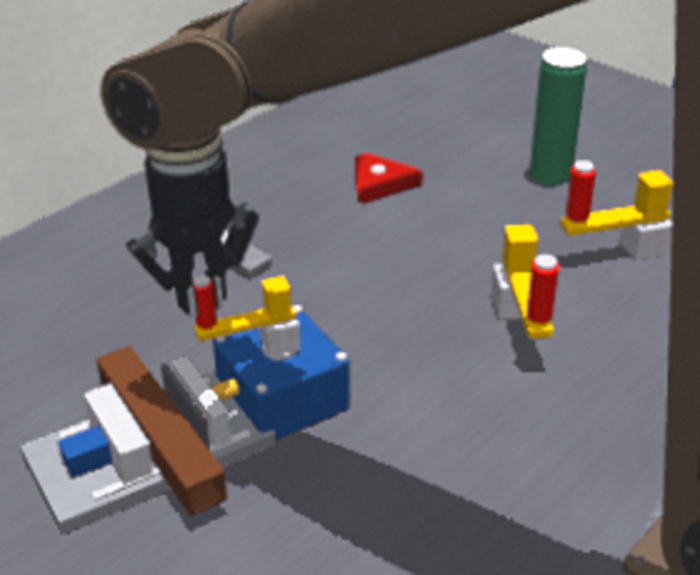

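Winding nicely; the crank stays seated, handle at (205,300) in the zoomed view, jaw advancing. I'll continue.

jog_arm(targets="8 -4 0 0.1 -0.8 -0.2 -1;7 -6 0 0.1 -0.7 -0.2 -1;7 -6 0 0 0 0 -1;6 -7 0 0 0 0 -1;5 -8 0 0 0 0 -1;4 -8 0 0 0 0 -1;3 -9 0 0 0 0 -1")

```text
time: 16.33
eef_pos: [0.5656, 0.1718, 0.1419]
tcp_rot: [0.991, -0.137, -0.01, -0.006]
contact_force: [-1.0, 6.0, -0.2]
opening: 0.247
```

```bash
python3 plan.py 7 7
```

```text
t 16.33 phi 23.9 rad 73.9 z 141.9 Ft 5.89 Fr 1.51 Fz -0.18 yawy -105.7 tilt -0.019 0.0152 q6 1.95 q3 1.85 op 0.247
4 -8 0 -0.3 -0.4 -0.1 -1;2 -9 0 -0.3 -0.4 -0.1 -1;1 -9 0 0.0 0.0 0.0 -1;-0 -9 0 0.0 0.0 0.0 -1;-1 -9 0 0.0 0.0 0.0 -1;-2 -9 0 0.0 0.0 0.0 -1;-3 -9 0 0.0 0.0 0.0 -1
```

jog_arm(targets="4 -8 0 -0.4 -0.6 -0.1 -1;2 -9 0 -0.4 -0.5 -0.1 -1;1 -9 0 0 0 0 -1;0 -9 0 0 0 0 -1;-1 -9 0 0 0 0 -1;-2 -9 0 0 0 0 -1;-3 -9 0 0 0 0 -1")

```text
time: 16.92
eef_pos: [0.5701, 0.1254, 0.1432]
tcp_rot: [0.99, -0.14, 0.005, -0.016]
contact_force: [4.0, 5.7, -3.9]
opening: 0.247
```

```bash
python3 plan.py 7 7
```

```text
t 16.92 phi -12.9 rad 73.8 z 143.2 Ft 6.43 Fr 2.6 Fz -3.86 yawy -106.0 tilt 0.0152 0.03 q6 1.86 q3 1.89 op 0.247
-1 -9 -0 -0.6 0.3 0.0 -1;-4 -8 -0 -0.6 0.3 0.0 -1;-5 -8 0 0.0 0.0 0.0 -1;-6 -7 0 0.0 0.0 0.0 -1;-6 -7 0 0.0 0.0 0.0 -1;-7 -6 0 0.0 0.0 0.0 -1;-8 -5 0 0.0 0.0 0.0 -1
```

jog_arm(targets="-1 -9 0 -0.8 0.4 0 -1;-4 -8 0 -0.8 0.4 0 -1;-5 -8 0 0 0 0 -1;-6 -7 0 0 0 0 -1;-6 -7 0 0 0 0 -1;-7 -6 0 0 0 0 -1;-8 -5 0 0 0 0 -1")

```text
time: 17.5
eef_pos: [0.5459, 0.0846, 0.1441]
tcp_rot: [0.99, -0.14, 0.022, -0.012]
contact_force: [8.0, 0.7, -5.7]
opening: 0.252
```

```bash
python3 plan.py 7 7; python3 pic.py 13
```

```text
t 17.5 phi -50.2 rad 74.6 z 144.1 Ft 6.59 Fr 4.56 Fz -5.66 yawy -106.1 tilt 0.0462 0.017 q6 1.8 q3 1.98 op 0.252
-7 -6 -1 -0.3 0.9 0.0 -1;-8 -4 -1 -0.3 0.9 0.0 -1;-8 -3 0 0.0 0.0 0.0 -1;-9 -2 0 0.0 0.0 0.0 -1;-9 -1 0 0.0 0.0 0.0 -1;-9 -0 0 0.0 0.0 0.0 -1;-9 1 0 0.0 0.0 0.0 -1
```

View pics/side_13.png

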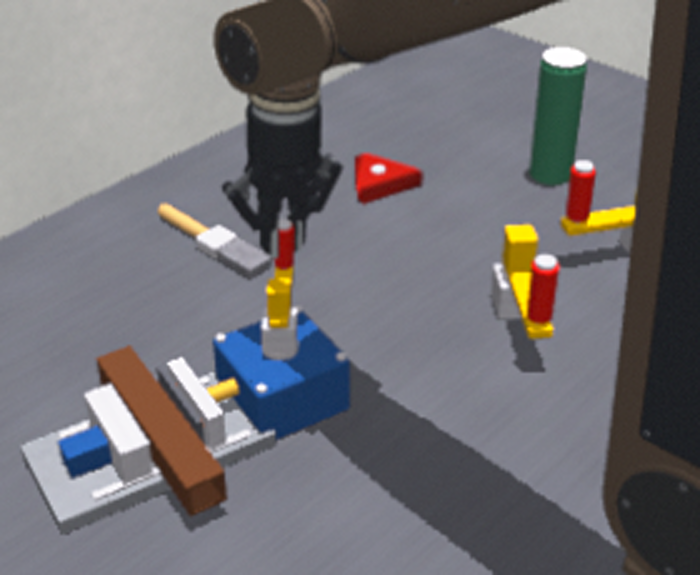

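```bash
echo "[0.4989,0.1412]" > c.json; python3 plan.py 7 7
```

```text
t 17.6 phi -51.1 rad 73.6 z 144.0 Ft 4.57 Fr 4.3 Fz -4.83 yawy -106.1 tilt 0.0447 0.0156 q6 1.8 q3 1.98 op 0.25
-7 -6 -1 -0.3 0.9 0.0 -1;-8 -4 -1 -0.3 0.9 0.0 -1;-9 -3 0 0.0 0.0 0.0 -1;-9 -2 0 0.0 0.0 0.0 -1;-9 -1 0 0.0 0.0 0.0 -1;-9 -0 0 0.0 0.0 0.0 -1;-9 1 0 0.0 0.0 0.0 -1
```

jog_arm(targets="-7 -6 -1 -0.4 1.2 0 -1;-8 -4 -1 -0.4 1.2 0 -1;-9 -3 0 0 0.2 0 -1;-9 -2 0 0 0 0 -1;-9 -1 0 0 0 0 -1;-9 0 0 0 0 0 -1;-9 1 0 0 0 0 -1")

```text
time: 18.18
eef_pos: [0.5026, 0.0668, 0.1444]
tcp_rot: [0.99, -0.138, 0.029, 0.002]
contact_force: [7.4, -6.0, -5.9]
opening: 0.248
```

```bash
python3 plan.py 7 7
```

```text
t 18.18 phi -87.1 rad 74.5 z 144.4 Ft 7.11 Fr 6.32 Fz -5.94 yawy -105.9 tilt 0.0559 -0.0122 q6 1.79 q3 2.09 op 0.248
-9 -0 -1 0.2 1.1 -0.0 -1;-9 1 -1 0.2 1.1 -0.0 -1;-9 2 0 0.0 0.0 0.0 -1;-9 3 0 0.0 0.0 0.0 -1;-8 4 0 0.0 0.0 0.0 -1;-7 5 0 0.0 0.0 0.0 -1;-7 6 0 0.0 0.0 0.0 -1
```

jog_arm(targets="-9 -1 -1 0.2 1.2 0 -1;-9 0 -1 0.2 1.2 0 -1;-9 1 0 0 0.8 0 -1;-9 3 0 0 0.5 0 -1;-8 4 0 0 0.3 0 -1;-7 5 0 0 0.3 0 -1")

```text
time: 18.68
eef_pos: [0.4625, 0.0751, 0.1439]
tcp_rot: [0.991, -0.136, 0.011, 0.009]
contact_force: [1.9, -7.9, -2.5]
opening: 0.248
```

```bash
python3 plan.py 7 7;python3 pic.py 14
```

```text
t 18.68 phi -118.9 rad 75.4 z 143.9 Ft 5.48 Fr 6.01 Fz -2.46 yawy -105.7 tilt 0.0194 -0.0217 q6 1.81 q3 2.16 op 0.248
-8 5 -1 0.4 0.4 -0.1 -1;-7 6 -1 0.4 0.4 -0.1 -1;-6 7 0 0.0 0.0 0.0 -1;-5 7 0 0.0 0.0 0.0 -1;-5 8 0 0.0 0.0 0.0 -1;-4 8 0 0.0 0.0 0.0 -1;-2 9 0 0.0 0.0 0.0 -1
```

View pics/side_14.png

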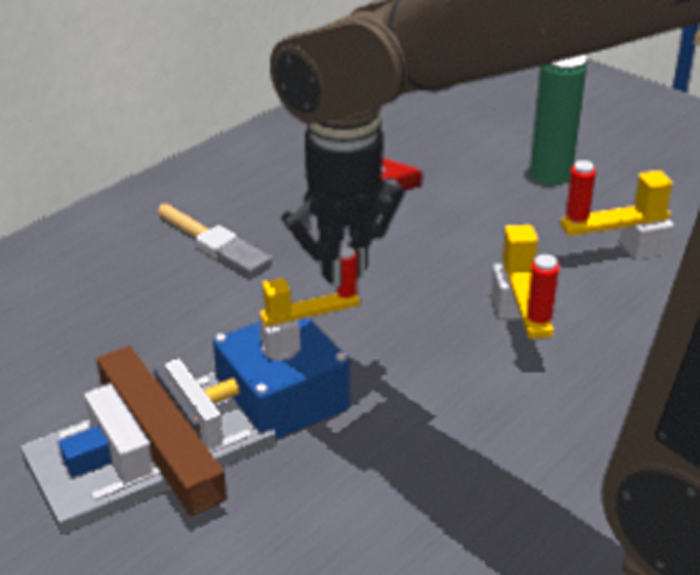

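jog_arm(targets="-8 4 -2 0.6 0.6 0 -1;-7 5 -1 0.6 0.5 0 -1;-6 7 -1 0.2 0 0 -1;-5 7 0 0.2 0 0 -1;-5 8 0 0 0 0 -1;-4 8 0 0 0 0 -1;-2 9 0 0 0 0 -1")

```text
time: 19.37
eef_pos: [0.4299, 0.1097, 0.1434]
tcp_rot: [0.991, -0.13, 0.01, 0.02]
contact_force: [-7.3, -10.3, 4.9]
opening: 0.244
```

```bash
python3 plan.py 7 7
```

```text
t 19.37 phi -155.5 rad 75.8 z 143.4 Ft 6.33 Fr 10.93 Fz 4.93 yawy -104.9 tilt 0.014 -0.0413 q6 1.9 q3 2.2 op 0.244
-3 9 -0 0.8 0.3 -0.4 -1;-2 9 -0 0.8 0.3 -0.4 -1;-1 9 0 0.0 0.0 0.0 -1;-0 9 0 0.0 0.0 0.0 -1;1 9 0 0.0 0.0 0.0 -1;2 9 0 0.0 0.0 0.0 -1;3 9 0 0.0 0.0 0.0 -1
```

```bash
echo "[0.497,0.1400]" > c.json; python3 plan.py 7 7
```

```text
t 19.37 phi -155.7 rad 73.6 z 143.4 Ft 6.38 Fr 10.9 Fz 4.93 yawy -104.9 tilt 0.014 -0.0413 q6 1.9 q3 2.2 op 0.244
-5 8 -0 0.8 0.3 -0.4 -1;-2 9 -0 0.8 0.3 -0.4 -1;-1 9 0 0.0 0.0 0.0 -1;0 9 0 0.0 0.0 0.0 -1;1 9 0 0.0 0.0 0.0 -1;2 9 0 0.0 0.0 0.0 -1;3 9 0 0.0 0.0 0.0 -1
```

jog_arm(targets="-5 8 -1 1 0.3 -0.4 -1;-2 9 0 0.9 0.3 -0.4 -1;-1 9 0 0.4 0 0 -1;0 9 0 0.3 0 0 -1;1 9 0 0.2 0 0 -1;2 9 0 0 0 0 -1")

```text
time: 19.87
eef_pos: [0.424, 0.1562, 0.1426]
tcp_rot: [0.991, -0.131, 0.003, 0.011]
contact_force: [-2.8, -5.7, 2.5]
opening: 0.243
```

```bash
python3 plan.py 7 7; python3 pic.py 15; python3 -c "
import cv2,numpy as np
a=np.load('side_15.npy');cv2.imwrite('pics/s15z.png',cv2.resize(a[200:310,130:290],None,fx=5,fy=5,interpolation=cv2.INTER_CUBIC))"
```

```text
t 19.87 phi 167.5 rad 74.7 z 142.6 Ft 6.12 Fr 1.48 Fz 2.49 yawy -105.1 tilt 0.003 -0.0234 q6 1.99 q3 2.18 op 0.243
2 9 -0 0.4 0.1 -0.3 -1;4 8 -0 0.4 0.1 -0.3 -1;5 8 0 0.0 0.0 0.0 -1;6 7 0 0.0 0.0 0.0 -1;6 7 0 0.0 0.0 0.0 -1;7 6 0 0.0 0.0 0.0 -1;8 5 0 0.0 0.0 0.0 -1
```

View pics/s15z.png

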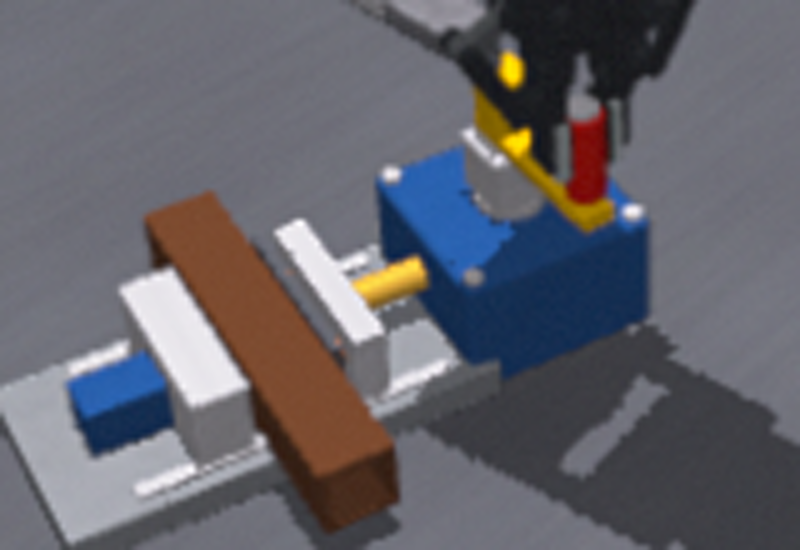

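jog_arm(targets="2 9 0 0.5 0.1 -0.3 -1;4 8 0 0.5 0.1 -0.3 -1;5 8 0 0.2 0 0 -1;6 7 0 0 0 0 -1;6 7 0 0 0 0 -1")

```text
time: 20.38
eef_pos: [0.4434, 0.1926, 0.1425]
tcp_rot: [0.991, -0.134, -0.005, 0.008]
contact_force: [-2.4, -5.5, 0.3]
opening: 0.249
```

```bash
python3 plan.py 5 6
```

```text
t 20.38 phi 135.6 rad 75.1 z 142.5 Ft 5.6 Fr -2.12 Fz 0.32 yawy -105.4 tilt -0.0123 -0.0146 q6 2.05 q3 2.1 op 0.249
6 5 -0 0.3 -0.2 -0.2 -1;6 5 -0 0.3 -0.2 -0.2 -1;7 4 0 0.0 0.0 0.0 -1;7 3 0 0.0 0.0 0.0 -1;7 3 0 0.0 0.0 0.0 -1
```

jog_arm(targets="6 5 0 0.4 -0.4 -0.2 -1;6 5 0 0.4 -0.4 -0.2 -1;7 4 0 0.2 -0.2 0 -1;7 3 0 0 -0.2 0 -1;7 3 0 0 0 0 -1")

```text
time: 20.8
eef_pos: [0.4716, 0.211, 0.1422]
tcp_rot: [0.991, -0.135, -0.004, 0.004]
contact_force: [-5.3, -4.6, 2.4]
opening: 0.252
```

```bash
python3 plan.py 5 6
```

```text
t 20.8 phi 109.7 rad 75.4 z 142.2 Ft 6.54 Fr -2.59 Fz 2.4 yawy -105.6 tilt -0.0086 -0.0069 q6 2.07 q3 2.03 op 0.252
8 2 0 0.1 -0.2 -0.1 -1;8 1 0 0.1 -0.2 -0.1 -1;8 1 0 0.0 0.0 0.0 -1;8 -0 0 0.0 0.0 0.0 -1;8 -1 0 0.0 0.0 0.0 -1
```

jog_arm(targets="8 2 0 0.2 -0.3 -0.1 -1;8 1 0 0.2 -0.3 -0.1 -1;8 1 0 0.1 -0.2 0 -1;8 0 0 0 -0.2 0 -1;8 -1 0 0 0 0 -1")

```text
time: 21.22
eef_pos: [0.5052, 0.2151, 0.1421]
tcp_rot: [0.991, -0.136, -0.007, 0.001]
contact_force: [-5.5, 0.9, 3.6]
opening: 0.246
```

```bash
python3 plan.py 5 6
```

```text
t 21.22 phi 83.8 rad 75.5 z 142.1 Ft 5.55 Fr 0.29 Fz 3.61 yawy -105.6 tilt -0.0134 0.0004 q6 2.06 q3 1.95 op 0.246
8 -2 0 -0.0 -0.3 -0.1 -1;8 -2 0 -0.0 -0.3 -0.1 -1;7 -3 0 0.0 0.0 0.0 -1;7 -4 0 0.0 0.0 0.0 -1;7 -4 0 0.0 0.0 0.0 -1
```

jog_arm(targets="8 -2 0 0 -0.4 -0.1 -1;8 -2 0 0 -0.4 -0.1 -1;7 -3 0 0 -0.2 0 -1;7 -4 0 -0.2 0 0 -1;7 -4 0 -0.2 0 0 -1")

```text
time: 21.63
eef_pos: [0.5358, 0.2051, 0.142]
tcp_rot: [0.99, -0.139, -0.009, -0.001]
contact_force: [-6.0, 2.0, 0.8]
opening: 0.248
```

```bash
python3 plan.py 5 6;python3 pic.py 16; python3 -c "
import cv2,numpy as np
a=np.load('side_16.npy');cv2.imwrite('pics/s16z.png',cv2.resize(a[200:310,130:290],None,fx=5,fy=5,interpolation=cv2.INTER_CUBIC))"
```

```text
t 21.63 phi 59.2 rad 75.8 z 142.0 Ft 6.12 Fr -1.37 Fz 0.81 yawy -105.9 tilt -0.017 0.0041 q6 2.03 q3 1.89 op 0.248
6 -5 0 -0.1 -0.3 -0.0 -1;6 -5 0 -0.1 -0.3 -0.0 -1;5 -6 0 0.0 0.0 0.0 -1;5 -6 0 0.0 0.0 0.0 -1;4 -7 0 0.0 0.0 0.0 -1
```

View pics/s16z.png

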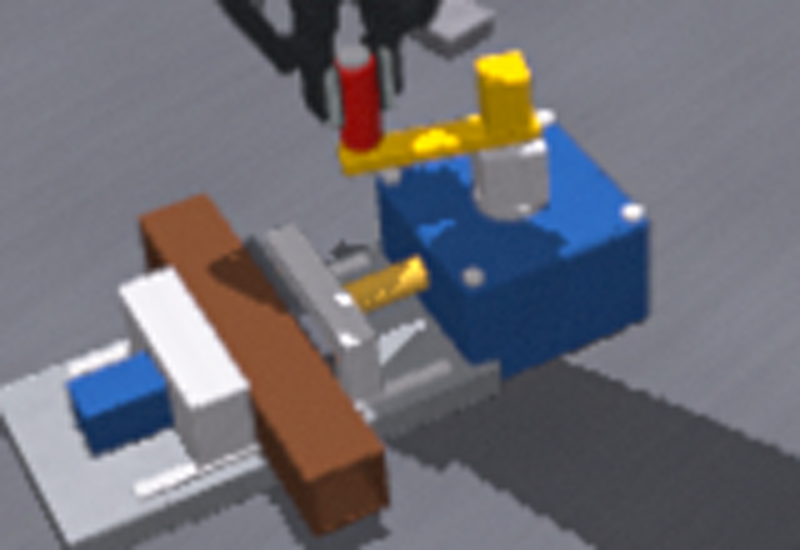

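jog_arm(targets="6 -5 0 -0.1 -0.5 0 -1;6 -5 0 -0.2 -0.4 0 -1;5 -6 0 -0.2 -0.2 0 -1;5 -6 0 -0.2 0 0 -1;4 -7 0 0 0 0 -1")

```text
time: 22.15
eef_pos: [0.5566, 0.1862, 0.1423]
tcp_rot: [0.99, -0.141, -0.005, -0.007]
contact_force: [-3.3, 7.6, 2.7]
opening: 0.251
```

```bash
python3 plan.py 5 6
```

```text
t 22.15 phi 37.8 rad 75.4 z 142.3 Ft 7.99 Fr 2.07 Fz 2.67 yawy -106.2 tilt -0.0088 0.015 q6 1.99 q3 1.87 op 0.251
4 -7 0 -0.3 -0.2 0.1 -1;4 -7 0 -0.3 -0.2 0.1 -1;3 -7 0 0.0 0.0 0.0 -1;2 -8 0 0.0 0.0 0.0 -1;1 -8 0 0.0 0.0 0.0 -1
```

jog_arm(targets="4 -7 0 -0.4 -0.2 0.1 -1;3 -6 0 -0.4 -0.2 0 -1;3 -6 0 -0.2 0 0 -1")

```text
time: 22.4
eef_pos: [0.5638, 0.1754, 0.1422]
tcp_rot: [0.99, -0.142, -0.005, -0.008]
contact_force: [-5.7, 7.0, 2.1]
opening: 0.245
```

```bash
python3 plan.py 5 6
```

```text
t 22.4 phi 27.9 rad 75.6 z 142.2 Ft 8.86 Fr -1.74 Fz 2.11 yawy -106.3 tilt -0.0067 0.0177 q6 1.97 q3 1.86 op 0.245
3 -7 0 -0.3 -0.1 0.1 -1;3 -7 0 -0.3 -0.1 0.1 -1;2 -8 0 0.0 0.0 0.0 -1;1 -8 0 0.0 0.0 0.0 -1;0 -8 0 0.0 0.0 0.0 -1
```

jog_arm(targets="3 -7 0 -0.5 -0.1 0.1 -1;3 -7 0 -0.4 0 0 -1")

```text
time: 22.57
eef_pos: [0.5675, 0.1677, 0.142]
tcp_rot: [0.99, -0.142, -0.005, -0.008]
contact_force: [-5.3, 8.6, 0.2]
opening: 0.244
```

```bash
python3 plan.py 3 6;python3 pic.py 17; python3 -c "
import cv2,numpy as np
a=np.load('side_17.npy');cv2.imwrite('pics/s17z.png',cv2.resize(a[200:310,130:290],None,fx=5,fy=5,interpolation=cv2.INTER_CUBIC))"
```

```text
t 22.57 phi 21.4 rad 75.8 z 142.0 Ft 9.91 Fr -1.77 Fz 0.21 yawy -106.4 tilt -0.0087 0.0165 q6 1.96 q3 1.86 op 0.244
2 -8 0 -0.3 -0.2 0.1 -1;2 -8 0 -0.3 -0.2 0.1 -1;1 -8 0 0.0 0.0 0.0 -1
```

View pics/s17z.png

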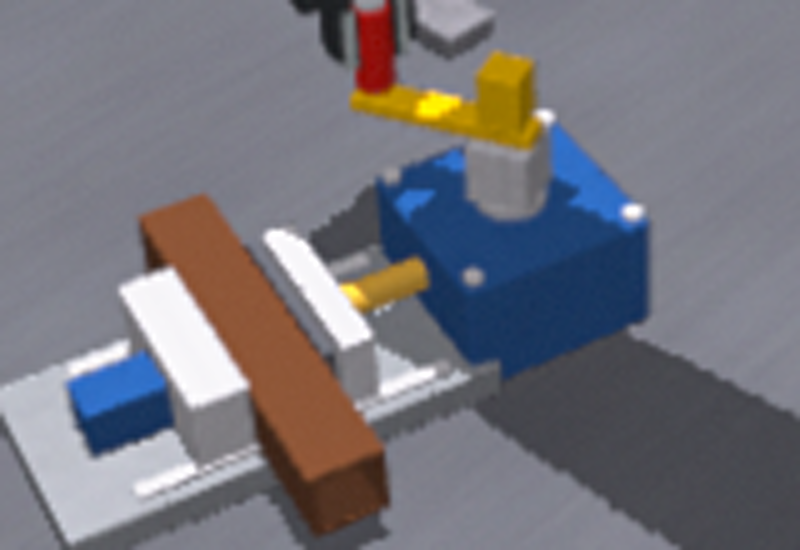

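jog_arm(targets="2 -7 0 -0.4 -0.2 0.1 -1;1 -7 0 -0.3 0 0 -1")

```text
time: 22.83
eef_pos: [0.5696, 0.1606, 0.1423]
tcp_rot: [0.99, -0.143, -0.004, -0.01]
contact_force: [-2.7, 9.1, 0.9]
opening: 0.249
```

```bash
python3 plan.py 3 6
```

```text
t 22.83 phi 15.8 rad 75.4 z 142.3 Ft 9.47 Fr -0.08 Fz 0.86 yawy -106.4 tilt -0.005 0.02 q6 1.94 q3 1.86 op 0.249
1 -8 0 -0.4 -0.1 0.1 -1;1 -8 0 -0.4 -0.1 0.1 -1;0 -8 0 0.0 0.0 0.0 -1
```

jog_arm(targets="1 -7 0 -0.5 -0.1 0.1 -1;1 -7 0 -0.4 0 0 -1")

```text
time: 23.0
eef_pos: [0.571, 0.1542, 0.1425]
tcp_rot: [0.99, -0.144, -0.002, -0.011]
contact_force: [-2.5, 9.0, -1.1]
opening: 0.244
```

```bash
python3 plan.py 3 6
```

```text
t 23.0 phi 10.8 rad 75.3 z 142.5 Ft 9.32 Fr -0.76 Fz -1.1 yawy -106.5 tilt -0.001 0.022 q6 1.93 q3 1.86 op 0.244
1 -8 0 -0.4 -0.0 0.2 -1;0 -8 0 -0.4 -0.0 0.2 -1;-1 -8 0 0.0 0.0 0.0 -1
```

jog_arm(targets="0 -8 0 -0.5 0 0.1 -1;0 -8 0 -0.4 0 0 -1")

```text
time: 23.17
eef_pos: [0.5717, 0.1462, 0.1429]
tcp_rot: [0.989, -0.145, 0.001, -0.013]
contact_force: [-0.0, 11.1, -1.3]
opening: 0.247
```

```bash
python3 plan.py 3 6
```

```text
t 23.17 phi 4.8 rad 75.0 z 142.9 Ft 11.1 Fr 0.92 Fz -1.3 yawy -106.6 tilt 0.0055 0.0251 q6 1.92 q3 1.87 op 0.247
0 -8 -0 -0.5 0.1 0.2 -1;-1 -8 -0 -0.5 0.1 0.2 -1;-1 -8 0 0.0 0.0 0.0 -1
```

jog_arm(targets="0 0 0 0 0 0 -1;0 0 0 0 0 0 -1;0 0 0 0 0 0 -0.4;0 0 0 0 0 0 0;0 0 0 0 0 0 0.4;0 0 0 0 0 0 0.6;0 0 0 0 0 0 0.6")

```text
time: 23.75
eef_pos: [0.5742, 0.1478, 0.1438]
tcp_rot: [0.989, -0.145, 0.006, -0.015]
contact_force: [0.2, -0.7, 0.1]
opening: 0.801
```

```bash
python3 st.py; python3 pic.py 18; python3 -c "
import cv2,numpy as np
a=np.load('side_18.npy');cv2.imwrite('pics/s18z.png',cv2.resize(a[180:310,130:290],None,fx=4.5,fy=4.5,interpolation=cv2.INTER_CUBIC))"
```

```text
23.75 [0.5742 0.1478 0.1438] yaw y -106.65244849955457 q [0.0695 0.1827 1.8688 0.0308 1.0722 1.9164] F [ 0.1606 -0.7337  0.093 ] op 0.8007708057578767 tq [-0.0251  0.0095  0.0194] [ 0.9893 -0.1448  0.0059 -0.0151]
toolz 0.016123836946642763 0.028212533235978065
```

View pics/s18z.png

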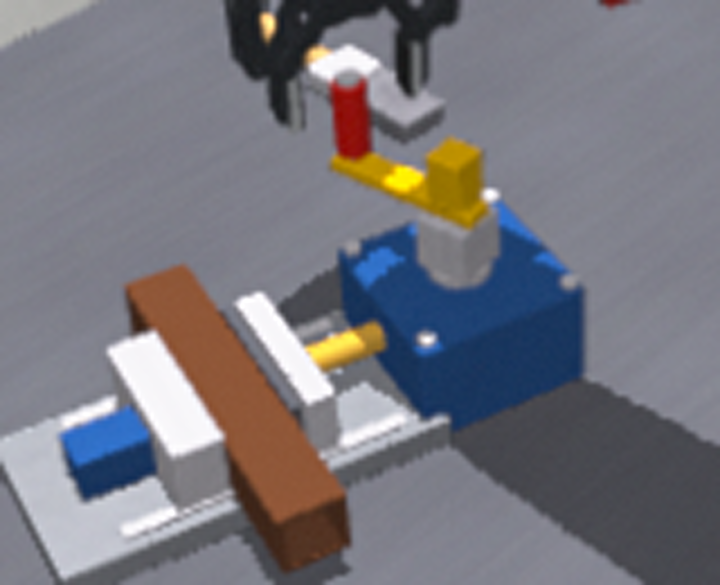

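jog_arm(targets="0 0 10 0 0 0 0.6;0 0 20 0 0 0 0.6;0 0 25 0 0 0 0.6;0 0 25 0 0 0 0.6;0 0 20 0 0 0 0.6;0 0 0 0 0 0 0.6;0 0 0 0 0 0 0.6")

```text
time: 24.43
eef_pos: [0.5726, 0.1472, 0.2499]
tcp_rot: [0.989, -0.145, 0.005, -0.015]
contact_force: [-0.8, -0.2, -0.6]
opening: 0.797
```

```bash
python3 st.py; python3 pic.py 19; python3 -c "
import cv2,numpy as np
a=np.load('side_19.npy');cv2.imwrite('pics/s19z.png',cv2.resize(a[180:310,130:290],None,fx=4.5,fy=4.5,interpolation=cv2.INTER_CUBIC))"
```

```text
24.4333 [0.5726 0.1472 0.2499] yaw y -106.70278232456036 q [0.0686 0.0777 1.782  0.0281 1.2655 1.9227] F [-0.7842 -0.2311 -0.5899] op 0.7965957979587034 tq [-0.0021  0.0007  0.0283] [ 0.9893 -0.1452  0.0052 -0.0148]
toolz 0.014590315783649704 0.02787159684010804
```

View pics/s19z.png

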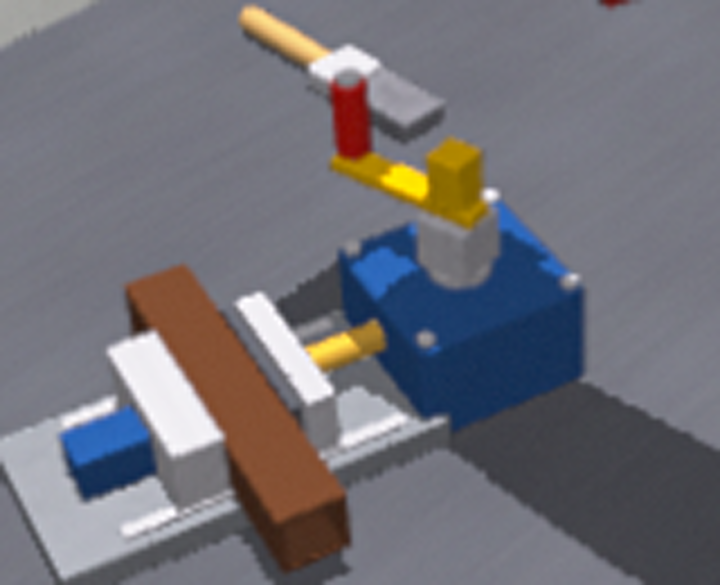

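View pics/side_19.png

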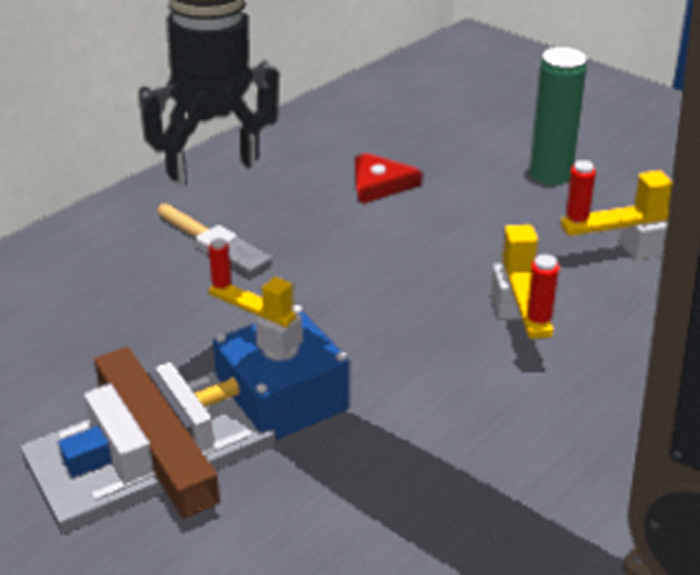

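Run:
```python
from h import *
p=read_camera("side")
print(atz(p,[130+455.5/4.5-.39,180+152.5/4.5-.39],.156), get_state()["dq"].round(3))
print(sign_off())
```

```text
[0.49303921 0.1415085  0.156     ] [-0.001  0.012  0.019 -0.     0.004 -0.   ]
the job is handed in; nothing more can be done
None
```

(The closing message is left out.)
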